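# Push the worn sleeve out of a spit bearing with a stepped drift

### The job

The worn bronze sleeve has to come out of the rotisserie's spit bearing: take the stepped drift from the grey mat, find the open mouth of the bore with its round nose and push the sleeve right through until it drops out of the far side into the clay bowl. Feel your way, so that the drift never bears on the bearing itself with more than 20 N. Then draw the drift out and lay it gently back down on the mat, without dropping it, leaving the bowl and everything else where it stands.

Things in the scene. Friction and masses are not known exactly. Their poses are not given: they have to be found in the camera images.
- bearing: Bearing block, rigid: aluminium, 34 (x) x 56 (y) x 52 mm, clamped between two dark steel cheeks (73 mm apart outside, up to 128 mm high) of a foot bolted to the shelf (plate 8 mm thick, x -95 to +20 mm). Origin at the centre of the bore's entry mouth, 90 to 108 mm above the shelf; x runs level into the bore, the way to push, z up. Bore 20.6 mm across, 34 long, open at both ends, square-edged.
- sleeve: Bronze sleeve in the bore, 20 mm outside, 13 inside, 30 long, 54 g. Origin at its centre, x along its axis; it rests on the bore's floor, 0.3 mm below the bore's axis, its near end 2.5 to 4 mm inside the mouth. A spring plunger in the block's top, 29 mm in from the mouth, grips it: it takes 3 to 9 N to push along and falls out only when the drift's nose is about 31 to 32 mm in.
- bowl: Round clay bowl, 120 mm across the rim, 50 mm high, 0.3 to 0.6 kg, standing loose on the shelf under the far end of the bore, where it catches the sleeve. Origin at the centre of its underside.
- mat: Pale grey silicone mat, 240 mm (x) by 340 mm (y), 4 mm thick, fixed to the shelf. Origin at the centre of its underside.
- drift: Stepped aluminium drift, 0.13 to 0.21 kg, lying on the mat on a flat side: a square bar 24 x 24 mm, 100 long (x -50 to +50 mm), with a round nose, 19 mm in diameter and 33 long, on its +x end (flat end, edge barely broken). The bar's end is a shoulder too big for the bore; it comes up against the block when the nose is 33 mm in. Origin at the centre of the bar's underside, centre line 12 mm above it.
- drift_nose (a point): Centre of the drift's nose end, 83 mm along x from the drift's origin and 12 mm above it; same axes. The drift balances 9 mm from its origin towards the nose.
- scoop: Bystander: steel scoop lying on the far (+x) part of the mat, about 165 mm long, 30 mm high, handle 11 mm thick.
- spit_fork: Bystander: steel spit fork with four prongs, 110 mm wide, lying on the shelf, up to 46 mm high.
- canister: Bystander: square glass canister with a round screw-top lid, 105 x 105 mm, 160 mm high.
- dispenser: Bystander: red plastic press-button dispenser, 76 x 81 mm, 166 mm high.
- grease_tin: Bystander: round aluminium tin, 72 mm across, 45 mm high.
- pepper_mill: Bystander: dark wood pepper mill, 56 mm across, 194 mm high.
- grill_brush: Bystander: grill brush lying on the shelf near the right-hand edge.
Things that resemble listed ones, but are neither listed nor needed, are in the scene too. There is more than one size of the bowl; the job needs the smallest.

How it is judged:
On the way, in this order (a step that is already met when the one before it is completed fails the run):
1. the drift's nose is inside the bore, in line with it, and pushes on the sleeve (x of drift_nose in the frame of bearing between 0.003 and 0.04 m and y of drift_nose in the frame of bearing between -0.003 and 0.003 m and z of drift_nose in the frame of bearing between -0.003 and 0.003 m and angle between the x axis of drift and the x axis of bearing, either way round below 0.15 rad and contact force between drift and sleeve above 2 N), for 0.1 s.
2. the sleeve has come out of the far side and lies in the bowl (horizontal distance between sleeve and bowl below 0.05 m and z of sleeve in the frame of bowl below 0.045 m and angle between bowl's own z axis and vertical below 0.15 rad), for 0.1 s.
At the end, for the whole second after the job is handed in: The sleeve lies at rest in the upright bowl (centre within 50 mm of its axis, below 45 mm over its underside), the bowl within 30 mm of its start; the drift lies flat, still, on any side on the mat (origin over the mat, nose end below 24 mm over the shelf) (all of step 2 and x of drift in the frame of mat between -0.12 and 0.12 m and y of drift in the frame of mat between -0.17 and 0.17 m and angle between drift's own x axis and vertical between 1.47 and 1.67 rad and height (world z) of drift_nose below 0.024 m and linear speed of each of drift, sleeve below 0.02 m/s and distance of bowl from where it was at the start of the episode below 0.03 m); the robot touches nothing.
It fails at once if the drift was forced against the bearing with more than 20 N (contact force between drift and bearing above 20 N).
It fails at once if the drift was dropped: it moved faster than 0.6 m/s without the fingers on it (linear speed of drift above 0.6 m/s and contact force between the fingers and drift below 0.1 N).
It fails at once if the bowl was shifted by more than 30 mm (distance of bowl from where it was at the start of the episode above 0.03 m).
It fails at once if a bystander was moved by more than 30 mm (distance of any of scoop, spit_fork, canister, dispenser, grease_tin, pepper_mill, grill_brush from where it was at the start of the episode above 0.03 m).
It also fails if it takes over 67 s, if anything falls off the work surface, if the arm or the gripper's body presses on something with over 40 N, if the wrist force passes 120 N, or if a joint passes its speed limit or range.

### The arm

A 7-joint arm with a two-finger parallel gripper is mounted at the origin on the work surface. World frame = base frame: x ahead of the robot, y to its left, z up, the work surface at z = 0. Lengths are in m, angles in rad, forces in N, time in s.
With the tool pointing down it reaches from about 0.35 to 0.9 m from the base axis. Payload 19.9 kg.
Tool frame: the origin (TCP) lies on the centre line of the jaws, within the pads' length; the fingertips stand 19 mm ahead of it and the grasp point (between the pads) is the TCP; z points along the fingers, y is the direction in which the jaws open and shut (so a half turn about z gives the same grasp; the last joint's range is limited). The gripper opens to 85 mm and grips with 20 to 120 N. Pads are 22 mm wide; open, the fingers measure 114 mm over their backs; the gripper's body (76 mm by 85 mm) begins 54 mm behind the grasp point. The pads swing forward as they close: fully open they stand 13 mm farther back than shut.
Start: joints at [1.06, 0.417, -0.01, 1.614, 0.005, 1.111, -0.053], TCP at [0.282, -0.558, 0.25] pointing down, gripper open.
Joint ranges: [-2.81, 2.81], [-0.39, 2.02], [-1.27, 1.25], [0.06, 2.57], [-1.19, 4.33], [0.19, 2], [-2.82, 2.82]. Speed limits (rad/s): [1.89, 1.89, 2.39, 2.39, 3.01, 3.01, 3.01].

### API

Orientations are given as a unit quaternion [x, y, z, w].
In Python, from plant import sense, capture, calibration, close_job, look_for, outline_of, landmark_of gives the robot as it stands. The module is installed in compiled form; this text tells all that it offers.
- The arm moves only by the tool carry_out, never from a script. Its argument "rows" is a list of rows, each an object of numbers: "x", "y", "z": the shift along the tool's x, y, z in cm; "turn": the turn about the tool's z in degrees. In form: [{"x": .., "y": .., "z": .., "turn": ..}, ...]. A call has 1 to 10 rows; each row is the pose to reach, as a shift and turn from the pose measured when the call began, along the tool's axes at that moment; what a row does not reach only later rows make up. A row lasts 1/8 s, in which the tool goes at most 62.5 mm and 10.7 degrees, less where a joint would pass 70% of its speed; a pose out of reach is approached as far as the arm can. A call with a gripper value outside its range is refused whole. "hand" is the opening in per cent of the stroke, from 0 (shut) to 100 (fully open), set as the call begins (left out, the last holds). The fingers move at their own pace and stop on an object; "newtons" is the grip in N (left out, the last holds). Time passes only in rows, so rows that repeat a pose let the fingers close. It gives the time, the measured TCP pose, the force and the opening at its end, in the units of the state.
- sense(): the state, without advancing time (a new reading comes with each control period).
- capture(name): name is "scene" or "top" or "wrist"; returns (picture, depth): 400x640x3 uint8, red, green, blue; 400x640 float32, m along the optical axis (not along the pixel's ray), 0 where there is no reading.
- calibration(name): a dict with "K" (3x3 intrinsics, pixels), "R" (3x3) and "t" (3): a world point X has camera coordinates R X + t; the wrist camera has in their place "tool_from_camera" (4x4, takes a point from camera to tool coordinates, whose origin is the TCP and whose axes are the flange's). Camera axes: x right, y down, z forward; pixel columns grow to the right and rows downward; lengths in m; the calibration is good to about 2 mm. A picture is of the moment at which its call begins: read the wrist's pose just before it. calibration takes no time and is no camera call.
- close_job(): hands the job in, once; it reports no verdict.
Trained networks look in the newest picture that a camera, given by its name, has taken for a name from the list of things; names that differ only in an ending like _2 or _b are one class to them, and where a whole thing is asked for, a point or a joint stands for the part that bears it (a point fixed in the world has none). Each returns a list of dicts, best first, with "confidence" (0 to 1); they miss things now and then, are a little off and sometimes report something else, mostly with a low value. They report only what shows in the picture. A call takes as long as a camera call. They do not tell look-alikes from the thing itself.
- look_for(camera, label): "extent" ([left, top, width, height] in pixels, round what is visible of it).
- outline_of(camera, label): "pixels" (400x640 bool, what is visible of it) and "extent" ([left, top, width, height] in pixels, round what is visible of it).
- landmark_of(camera, label): "uv" ([column, row] in pixels: a listed point, or the origin of a listed thing).
The state is a dict: "time_s": time; "joints": joint angles; "qvel": joint speeds; "joint_efforts": joint torques, N m; "eef_pos": TCP position; "ee_rot": TCP orientation; "ft_force": force on the tool from outside, world axes, zero at the start; "torque": the same for the moment, N m; "gripper_width": finger opening in m.
Only numpy, scipy, OpenCV 4.12 (cv2) and the standard library are available. Lean on these libraries where they do the work, as an engineer would, in place of code of your own. Each camera call takes 0.05 s, during which the arm holds its last target.

## Working session

There is one attempt and no reset: what is moved stays moved. The work goes in short steps, Python scripts to look and compute and a tool call to move; the robot and the scene stay as the last step left them, time stands still between calls to the robot, and variables do not carry over. Pictures are saved under pics/ and viewed, and the job is handed in when it is done.

Besides the shell and the picture viewer there is one more tool, called after ">>>" by a JSON object that holds its "name" and its "arguments", one argument or row to a line. carry_out: Moves the arm, as the interface text tells. Its arguments: {"type":"object","properties":{"rows":{"type":"array"},"hand":{"type":"number"},"newtons":{"type":"number"}},"required":["rows"]}

```bash
mkdir -p pics; ls
python3 - <<'E'
from plant import *
import cv2,numpy as np
s=sense();print(s)
for n in["scene","top","wrist"]:
    p,d=capture(n);cv2.imwrite(f"pics/{n}0.png",p[:,:,::-1]);np.save(f"pics/{n}0.npy",d)
    c=calibration(n);print(n,c)
E
```

```text
pics
{'time_s': 0.0, 'joints': array([ 1.06050184,  0.41799711, -0.01029733,  1.61419344,  0.00470913,
        1.11069919, -0.05302529]), 'qvel': array([-1.08705607e-03, -8.03555668e-05,  1.45351423e-03,  8.83784431e-04,
       -1.88150923e-04,  3.25938334e-04,  5.45330866e-05]), 'joint_efforts': array([-4.39746100e-05, -8.64433908e+01,  6.79028425e-01, -4.34913611e+01,
        1.90704328e-02,  7.34530797e-03, -5.43709291e-05]), 'eef_pos': array([ 0.28221689, -0.55727862,  0.24963775]), 'ee_rot': array([ 9.72656416e-01,  2.32247909e-01, -1.98094656e-04, -6.05207805e-04]), 'ft_force': array([-0.84005637, -0.75785146,  0.2260225 ]), 'torque': array([ 0.01352294, -0.01948183,  0.01563664]), 'gripper_width': 0.08519071508061495}
scene {'K': array([[398.05376921,   0.        , 323.37047953],
       [  0.        , 398.05376921, 193.99163652],
       [  0.        ,   0.        ,   1.        ]]), 'R': array([[ 0.62789646,  0.77826769,  0.00674142],
       [ 0.57828328, -0.46071945, -0.67329491],
       [-0.52089777,  0.42665794, -0.7393433 ]]), 't': array([-0.38468299, -0.26696093,  1.680833
[... 200 characters left out ...]
99997799,  0.00459642],
       [-0.99486456,  0.00429484, -0.10112404],
       [ 0.10110207, -0.0050566 , -0.99486321]]), 't': array([0.00874194, 0.5723989 , 1.80325466])}
wrist {'K': array([[277.75248682,   0.        , 323.17257313],
       [  0.        , 277.75248682, 196.45346312],
       [  0.        ,   0.        ,   1.        ]]), 'tool_from_camera': array([[ 1.18278857e-04, -9.57834292e-01, -2.87321170e-01,
         7.23784439e-02],
       [ 9.99999976e-01,  1.66998227e-04, -1.45056401e-04,
        -5.37654394e-04],
       [ 1.86922122e-04, -2.87321145e-01,  9.57834289e-01,
        -1.23856124e-01],
       [ 0.00000000e+00,  0.00000000e+00,  0.00000000e+00,
         1.00000000e+00]])}
```

View pics/scene0.png

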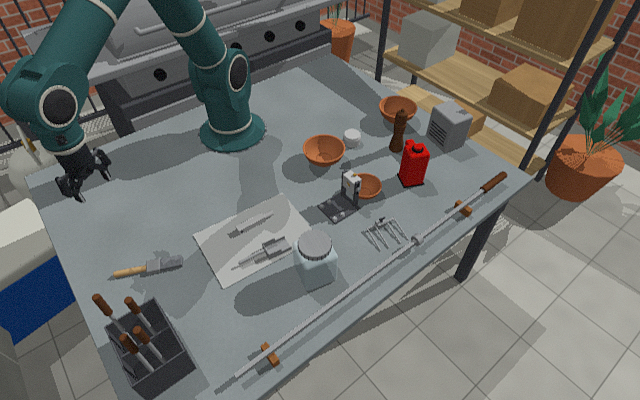

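View pics/top0.png

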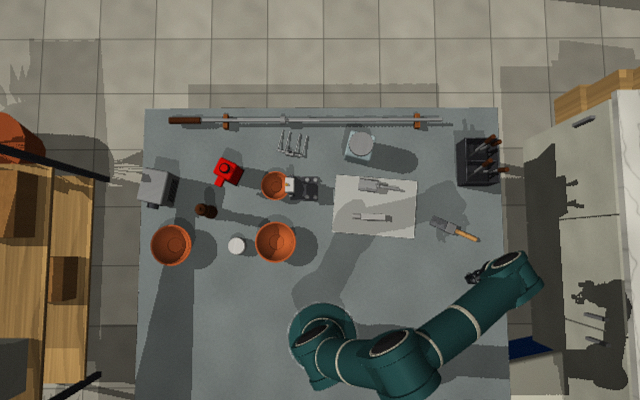

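View pics/wrist0.png

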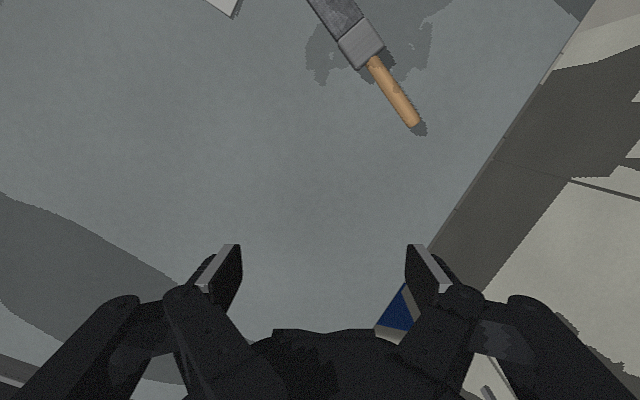

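```bash
cat > h.py <<'E'
from plant import *
import cv2,numpy as np
from scipy.spatial.transform import Rotation as Ro
def cam(n,s=None):
    c=calibration(n)
    if n!="wrist": return c["K"],c["R"],c["t"]
    T=np.eye(4);T[:3,:3]=Ro.from_quat(s["ee_rot"]).as_matrix();T[:3,3]=s["eef_pos"]
    W=np.linalg.inv(T@c["tool_from_camera"]);return c["K"],W[:3,:3],W[:3,3]
def cloud(d,c):
    K,R,t=c;v,u=np.mgrid[:d.shape[0],:d.shape[1]]
    P=np.stack([(u-K[0,2])/K[0,0]*d,(v-K[1,2])/K[1,1]*d,d],-1)
    X=(P-t)@R; X[d<=0]=np.nan; return X
def onz(uv,z,c):
    K,R,t=c;o=-R.T@t;r=R.T@np.array([(uv[0]-K[0,2])/K[0,0],(uv[1]-K[1,2])/K[1,1],1]);return o+r*(z-o[2])/r[2]
def proj(X,c):
    K,R,t=c;p=K@(R@np.asarray(X)+t);return p[:2]/p[2]
def shot(n,f,crop=None,sc=1):
    s=sense();p,d=capture(n);np.save(f"pics/{f}.npy",d);np.save(f"pics/{f}_c.npy",np.array(cam(n,s),dtype=object),allow_pickle=True)
    cv2.imwrite(f"pics/{f}_full.png",p[:,:,::-1])
    q=p[:,:,::-1]
    if crop: a,b,w,h=crop;q=q[b:b+h,a:a+w]
    cv2.imwrite(f"pics/{f}.png",cv2.resize(q,None,fx=sc,fy=sc,interpolation=cv2.INTER_CUBIC))
    return p,d,s
E
python3 - <<'E'
from h import *
p=cv2.imread("pics/top0.png");cv2.imwrite("pics/top0z.png",cv2.resize(p[110:270,220:440],None,fx=3.6,fy=3.6,interpolation=2))
p=cv2.imread("pics/scene0.png");cv2.imwrite("pics/sc0z.png",cv2.resize(p[120:290,190:420],None,fx=3.4,fy=3.4,interpolation=2))
for l in["drift","bearing","bowl","mat","scoop","sleeve"]:
    for c in["top","scene"]:
        r=look_for(c,l);print(c,l,[(round(x["confidence"],2),[round(float(e)) for e in x["extent"]]) for x in r[:4]])
E
```

```text
top drift [(0.72, [352, 214, 31, 9])]
scene drift [(0.78, [233, 213, 45, 20])]
top bearing [(0.42, [285, 176, 9, 15])]
scene bearing [(0.69, [344, 168, 17, 27])]
top bowl [(0.74, [254, 223, 40, 39]), (0.69, [148, 228, 41, 34]), (0.56, [259, 171, 29, 30]), (0.2, [226, 238, 20, 15])]
scene bowl [(0.89, [301, 133, 44, 34]), (0.81, [380, 94, 38, 27]), (0.57, [358, 170, 26, 32])]
top mat [(0.57, [332, 174, 86, 65])]
scene mat [(0.88, [193, 194, 121, 95])]
top scoop [(0.75, [343, 129, 29, 40]), (0.6, [358, 180, 42, 14])]
scene scoop [(0.6, [239, 237, 53, 28]), (0.44, [236, 212, 39, 24])]
top sleeve [(0.5, [230, 238, 19, 14])]
scene sleeve [(0.25, [194, 193, 117, 92])]
```

View pics/top0z.png

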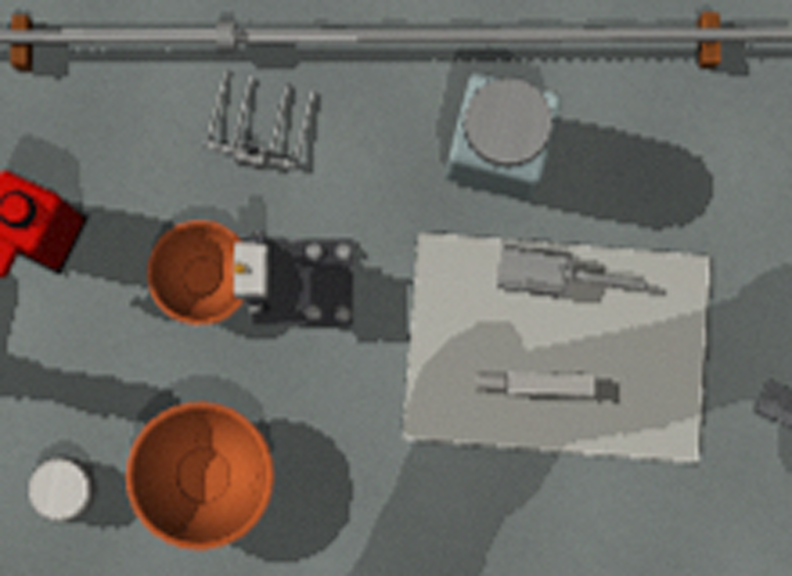

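View pics/sc0z.png

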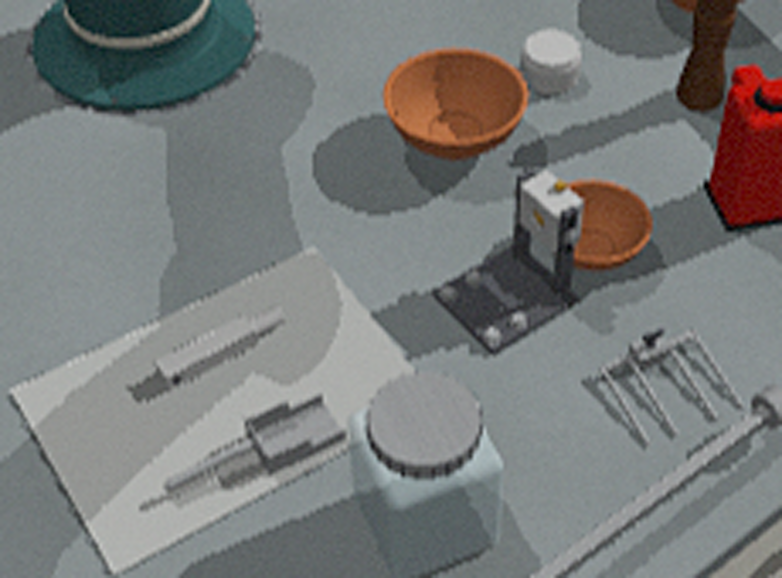

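Run:
```python
from h import *
c=cam("top");d=np.load("pics/top0.npy");X=cloud(d,c)
for n,uv,z in[("nose",(352.8,216.2),.026),("shoulder",(361,216),.028),("butt",(385.3,217),.028)]:print(n,onz(uv,z,c).round(4))
m=(abs(X[...,0]-0.5)<.3)
# bar top points
sel=(X[...,2]>.02)&(X[...,2]<.04)
import itertools
v,u=np.where(sel);k=(u>345)&(u<395)&(v>205)&(v<226);P=X[v[k],u[k]];print(len(P),P.min(0).round(3),P.max(0).round(3),P.mean(0).round(3))
w=P-P.mean(0);e=np.linalg.svd(w[:,:2])[2][0];print("axis",e,np.median(P[:,2]))
# bearing
for y0 in range(168,206,3): print(y0,X[y0,258:330:4].round(3)[:,2])
for uv in[(285,176),(294,191)]:print(onz(uv,.128,c).round(3))
```

```text
nose [ 0.4887 -0.1284  0.026 ]
shoulder [ 0.4892 -0.1617  0.028 ]
butt [ 0.4847 -0.2609  0.028 ]
169 [ 0.476 -0.256  0.02 ] [ 0.502 -0.129  0.039] [ 0.489 -0.198  0.029]
axis [-0.05396362 -0.9985429 ] 0.028512017711344463
168 [ 0.002  0.003 -0.001  0.003 -0.004 -0.003  0.007  0.001 -0.003  0.005
  0.003 -0.01   0.001 -0.002  0.003  0.002  0.004  0.003]
171 [ 0.001 -0.     0.002  0.005  0.044  0.057 -0.006 -0.002 -0.009  0.001
  0.001  0.006 -0.008  0.003 -0.006 -0.003 -0.001  0.003]
174 [ 0.006  0.003  0.042  0.046  0.029  0.023  0.048  0.014  0.103 -0.002
 -0.002  0.008 -0.003  0.001 -0.003 -0.001 -0.005  0.004]
177 [ 0.004  0.001  0.041  0.026  0.019  0.02   0.032  0.124  0.126  0.009
  0.01   0.02   0.009  0.005  0.008 -0.001 -0.005  0.005]
180 [ 0.004  0.054  0.031  0.012  0.013  0.013  0.016  0.122  0.121  0.033
  0.004  0.009  0.021  0.004  0.02   0.011  0.007 -0.003]
183 [ 0.007  0.046  0.03   0.02   0.007    nan  0.018  0.13   0.124  0.014
  0.01   0.006  0.006  0.009  0.013  0.002  0.007 -0.002]
186 [-0.004  0.058  0.017  0.02   0.009  0.004  0.007  0.118  0.125  0.007
  0.0
[... 190 characters left out ...]
[ 0.002  0.001  0.025  0.021  0.008  0.018  0.018  0.082  0.127  0.002
  0.014  0.006  0.009  0.008  0.006  0.004  0.007 -0.001]
195 [ 0.002 -0.001  0.05   0.022  0.033  0.021  0.033  0.002  0.1    0.006
  0.013  0.012  0.015  0.007  0.022 -0.003  0.004  0.001]
198 [-0.002  0.001 -0.002  0.049  0.059  0.052 -0.     0.     0.002  0.016
  0.005  0.003  0.011  0.01   0.011  0.    -0.     0.004]
201 [-0.001 -0.006 -0.006 -0.004  0.011 -0.009 -0.001 -0.002  0.006 -0.004
 -0.001  0.001  0.    -0.002 -0.003 -0.002 -0.004 -0.009]
204 [-0.007  0.005  0.002 -0.004  0.004  0.003  0.007  0.003 -0.002 -0.011
  0.005 -0.005  0.004  0.004  0.     0.002  0.001 -0.   ]
[0.641 0.141 0.128]
[0.582 0.106 0.128]
```

>>> {"name": "carry_out", "arguments": {
  "rows": [
    {"x":34,"y":-21.6,"z":4,"turn":-61},
    {"x":34,"y":-21.6,"z":4,"turn":-61},
    {"x":34,"y":-21.6,"z":4,"turn":-61},
    {"x":34,"y":-21.6,"z":4,"turn":-61},
    {"x":34,"y":-21.6,"z":4,"turn":-61},
    {"x":34,"y":-21.6,"z":4,"turn":-61},
    {"x":34,"y":-21.6,"z":4,"turn":-61},
    {"x":34,"y":-21.6,"z":4,"turn":-61},
    {"x":34,"y":-21.6,"z":4,"turn":-61},
    {"x":34,"y":-21.6,"z":4,"turn":-61}
  ],
  "hand": 100,
  "newtons": 80
}}

```text
time_s: 2.0
eef_pos: [0.4876, -0.2123, 0.2104]
ee_rot: [0.721, 0.693, -0.0, 0.0]
ft_force: [-0.1, 0.2, 0.2]
gripper_width: 0.0855
```

Run:
```python
from h import *
p,d,s=shot("wrist","w1");print(s["time_s"],s["eef_pos"],s["ee_rot"],s["joints"],abs(s["qvel"]).max())
for l in["drift","drift_nose","scoop"]:
    r=landmark_of("wrist",l);print(l,[(round(x["confidence"],2),np.round(x["uv"],1)) for x in r[:3]])
```

```text
Traceback (most recent call last):
  File "h.py", line 18, in shot
    s=sense();p,d=capture(n);np.save(f"pics/{f}.npy",d);np.save(f"pics/{f}_c.npy",np.array(cam(n,s),dtype=object),allow_pickle=True)
                                                                                  ~~~~~~~~^^^^^^^^^^^^^^^^^^^^^^^
ValueError: could not broadcast input array from shape (3,3) into shape (3,)
```

```bash
sed -i 's/np.save(f"pics\/{f}_c.npy".*$/np.savez(f"pics\/{f}_c.npz",*cam(n,s))/' h.py
cat >> h.py <<'E'
def load(f):
    z=np.load(f"pics/{f}_c.npz");return [z[k] for k in z.files]
E
python3 - <<'E'
from h import *
p,d,s=shot("wrist","w1");print(s["time_s"],s["eef_pos"],s["ee_rot"],s["joints"],abs(s["qvel"]).max())
for l in["drift","drift_nose","scoop"]:
    r=landmark_of("wrist",l);print(l,[(round(x["confidence"],2),np.round(x["uv"],1)) for x in r[:3]])
E
```

```text
2.05 [ 0.48766604 -0.21222105  0.21034027] [ 7.20745283e-01  6.93199983e-01 -1.29297239e-04  6.64601049e-05] [ 0.66519314  0.31836126 -0.37405788  1.87612192  0.13922978  0.97234351
  0.19059796] 0.0038832750475309187
drift [(0.78, array([320.2, 171.9]))]
drift_nose [(0.73, array([320.6, 101.4]))]
scoop [(0.73, array([430.2, 153.2]))]
```

View pics/w1.png

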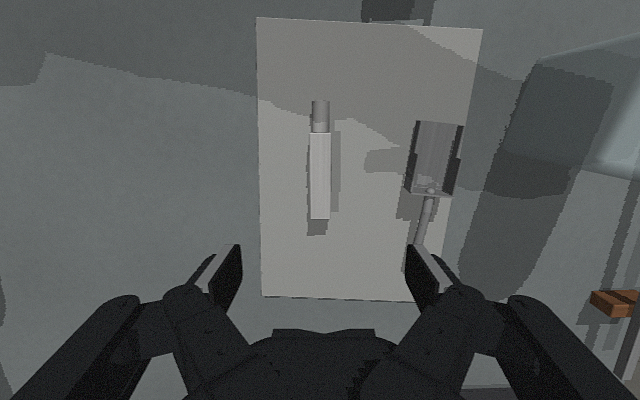

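Run:
```python
from h import *
d=np.load("pics/w1.npy");c=load("w1")
p=cv2.imread("pics/w1_full.png");cv2.imwrite("pics/w1z.png",cv2.resize(p[90:240,270:370],None,fx=4,fy=4,interpolation=2))
g=cv2.GaussianBlur(p,(3,3),0)[:,:,1].astype(float)
L=[];Rr=[]
for v in range(138,214,3):
    r=g[v,295:345];k=np.diff(r);i=np.argmax(k[5:25])+5;j=np.argmin(k[25:45])+25
    L.append(onz((295+i+.5,v),.028,c)[:2]);Rr.append(onz((295+j+.5,v),.028,c)[:2])
L=np.array(L);Rr=np.array(Rr)
for A in(L,Rr):
    f=np.polyfit(A[:,1],A[:,0],1);print(np.degrees(np.arctan(f[0])),np.polyval(f,-.21),np.std(A[:,0]-np.polyval(f,A[:,1])))
for v in(101.5,133,217.5):print(onz((320,v),.028,c))
X=cloud(d,c);k=(X[...,2]>.021)&(X[...,2]<.035);k[:, :300]=0;k[:,342:]=0;k[240:]=0
P=X[k];e=np.linalg.svd(P[:,:2]-P[:,:2].mean(0),full_matrices=False)[2][0];print(P.mean(0),e,np.degrees(np.arctan(e[0]/e[1])),P.min(0),P.max(0),np.median(P[:,2]))
```

```text
2.329687126771684 0.4715799063091887 0.00033014731683200224
2.791025584576827 0.49425176776123114 0.0003021461868694299
[ 0.48667281 -0.12723349  0.028     ]
[ 0.48531997 -0.15933156  0.028     ]
[ 0.4812255  -0.25647842  0.028     ]
[ 0.48410856 -0.19305588  0.02734355] [-0.04558643 -0.9989604 ] 2.612815511901939 [ 0.46953522 -0.25788474  0.02107159] [ 0.49712481 -0.12620921  0.03091652] 0.027961624588782725
```

View pics/w1z.png

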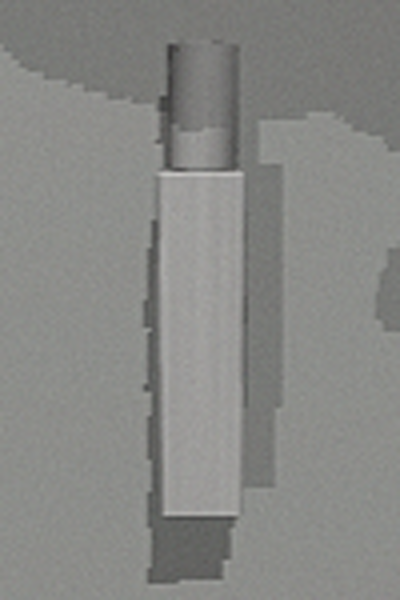

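>>> {"name": "carry_out", "arguments": {
  "rows": [
    {"x":0.9,"y":-0.48,"z":5,"turn":0.4},
    {"x":0.9,"y":-0.48,"z":10,"turn":0.4},
    {"x":0.9,"y":-0.48,"z":14,"turn":0.4},
    {"x":0.9,"y":-0.48,"z":16.5,"turn":0.4},
    {"x":0.9,"y":-0.48,"z":18,"turn":0.4},
    {"x":0.9,"y":-0.48,"z":18.4,"turn":0.4},
    {"x":0.9,"y":-0.48,"z":18.4,"turn":0.4},
    {"x":0.9,"y":-0.48,"z":18.4,"turn":0.4}
  ]
}}

```text
time_s: 3.25
eef_pos: [0.484, -0.2027, 0.0272]
ee_rot: [0.723, 0.691, 0.0, 0.001]
ft_force: [1.1, 0.0, -0.3]
gripper_width: 0.0854
```

Run:
```python
from h import *
p,d,s=shot("wrist","w2");print(s["time_s"],s["eef_pos"],s["ft_force"])
```

```text
3.25 [ 0.48397307 -0.20271519  0.02719716] [ 1.13046542  0.02148348 -0.34986208]
```

View pics/w2.png

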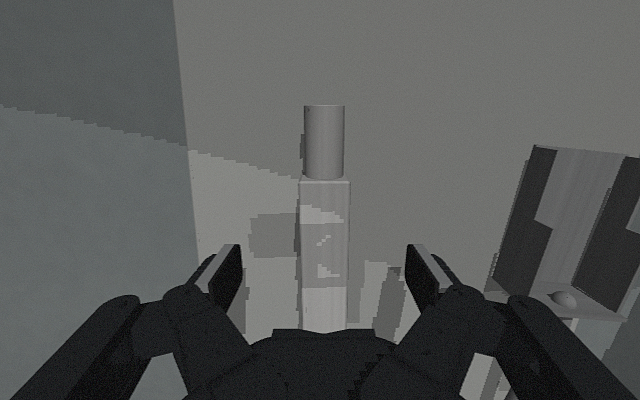

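>>> {"name": "carry_out", "arguments": {
  "rows": [
    {"z":0.0},
    {"z":0},
    {"z":0},
    {"z":0},
    {"z":0},
    {"z":0},
    {"z":0},
    {"z":0}
  ],
  "hand": 0,
  "newtons": 90
}}

```text
invalid input at $.rows[0]: expected keys x, y, z, turn
```

Run:
```python
from h import *
p,d,s=shot("wrist","w3");print(s["time_s"],s["eef_pos"],s["ft_force"],s["gripper_width"])
```

```text
3.3 [ 0.48391966 -0.20265957  0.02710507] [ 0.30276507  0.93373862 -0.35313633] 0.08530263117818032
```

View pics/w3.png

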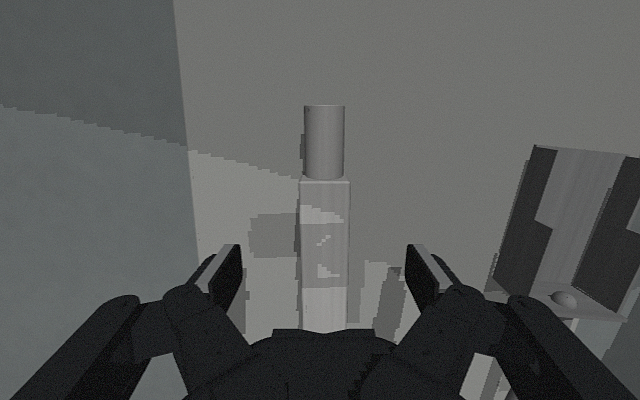

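The call was refused (keys missing), so nothing has moved. I'll repeat it with all the keys.

>>> {"name": "carry_out", "arguments": {
  "rows": [
    {"x":0,"y":0,"z":0,"turn":0},
    {"x":0,"y":0,"z":0,"turn":0},
    {"x":0,"y":0,"z":0,"turn":0},
    {"x":0,"y":0,"z":0,"turn":0},
    {"x":0,"y":0,"z":0,"turn":0},
    {"x":0,"y":0,"z":0,"turn":0},
    {"x":0,"y":0,"z":0,"turn":0},
    {"x":0,"y":0,"z":0,"turn":0}
  ],
  "hand": 0,
  "newtons": 90
}}

```text
time_s: 4.35
eef_pos: [0.484, -0.2027, 0.0273]
ee_rot: [0.723, 0.691, 0.0, 0.001]
ft_force: [-2.6, -0.2, 9.4]
gripper_width: 0.022
```

Run:
```python
from h import *
p,d,s=shot("wrist","w4");print(s["time_s"],s["eef_pos"],s["ft_force"],s["gripper_width"])
```

```text
4.35 [ 0.48397624 -0.20270876  0.02734166] [-2.57348133 -0.18689718  9.37994316] 0.0220265013713527
```

View pics/w4.png

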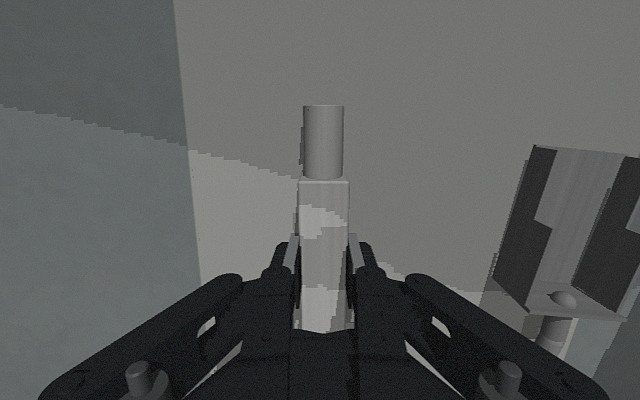

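>>> {"name": "carry_out", "arguments": {
  "rows": [
    {"x":0,"y":0,"z":-0.3,"turn":0},
    {"x":0,"y":0,"z":-1,"turn":0},
    {"x":0,"y":0,"z":-3,"turn":0},
    {"x":0,"y":0,"z":-6,"turn":0},
    {"x":0,"y":0,"z":-10,"turn":0},
    {"x":0,"y":0,"z":-14,"turn":0},
    {"x":0,"y":0,"z":-16,"turn":0},
    {"x":0,"y":0,"z":-17,"turn":0},
    {"x":0,"y":0,"z":-17,"turn":0},
    {"x":0,"y":0,"z":-17,"turn":0}
  ]
}}

```text
time_s: 5.65
eef_pos: [0.4833, -0.2024, 0.1964]
ee_rot: [0.723, 0.691, -0.0, 0.0]
ft_force: [0.1, -0.1, -2.7]
gripper_width: 0.0221
```

Run:
```python
from h import *
p,d,s=shot("wrist","w5");print(s["time_s"],s["eef_pos"],s["ft_force"],s["torque"],s["gripper_width"])
p,d,s=shot("scene","s5",(200,60,240,200),3)
```

```text
5.65 [ 0.48333978 -0.20238052  0.19642149] [ 0.05049164 -0.1316754  -2.72603115] [ 0.04411833  0.01208877 -0.00710689] 0.022059464998786076
```

View pics/w5.png

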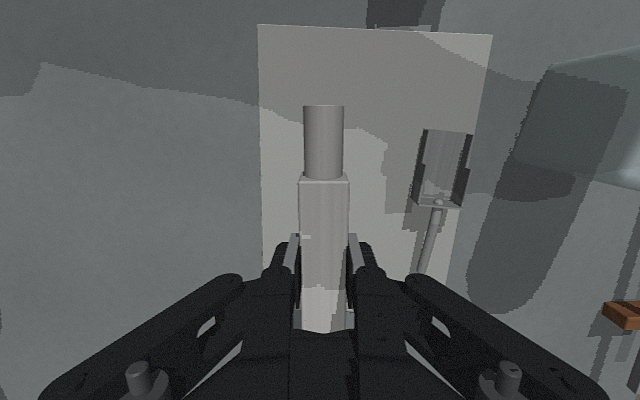

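View pics/s5.png

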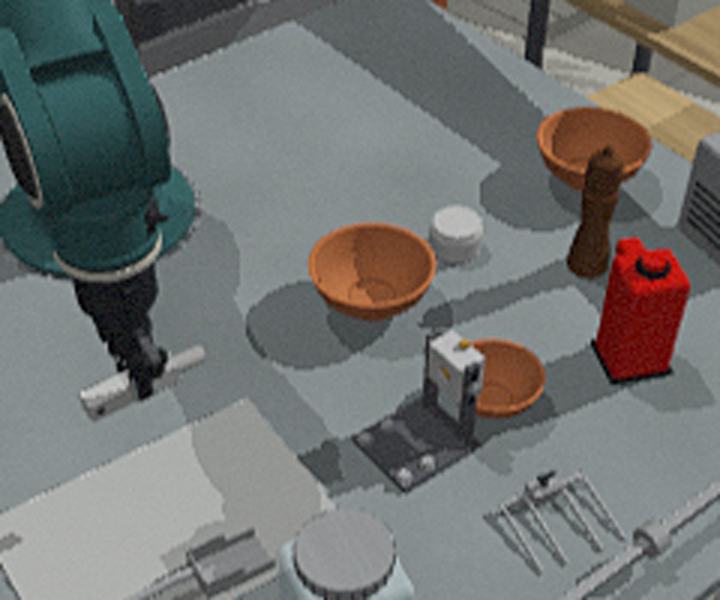

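Run:
```python
from h import *
c=calibration("wrist");K=c["K"];TC=c["tool_from_camera"]
M=np.array([.612,.105,.1])
for yaw in(247,235,):
  for z in(.2,.22):
   for uv in((130,240),(500,240)):
    a=np.radians(yaw);R=np.array([[np.cos(a),np.sin(a),0],[np.sin(a),-np.cos(a),0],[0,0,-1]])
    r=R@TC[:3,:3]@np.array([(uv[0]-K[0,2])/K[0,0],(uv[1]-K[1,2])/K[1,1],1])
    off=R@TC[:3,3]; # cam = T+off ; cam + r*s = M
    s=(M[2]-(z+off[2]))/r[2]; T=M-r*s-off;print(yaw,z,uv,T.round(3),s.round(3),(r*s).round(3), (T-np.array([.4833,-.2024,.1964])).round(3))
```

```text
247 0.2 (130, 240) [0.441 0.141 0.2  ] 0.245 [ 0.199  0.032 -0.224] [-0.042  0.343  0.004]
247 0.2 (500, 240) [0.742 0.013 0.2  ] 0.245 [-0.102  0.16  -0.224] [0.258 0.216 0.004]
247 0.22 (130, 240) [0.423 0.138 0.22 ] 0.267 [ 0.217  0.035 -0.244] [-0.06   0.34   0.024]
247 0.22 (500, 240) [ 0.751 -0.001  0.22 ] 0.267 [-0.111  0.174 -0.244] [0.267 0.201 0.024]
235 0.2 (130, 240) [0.452 0.176 0.2  ] 0.245 [ 0.201 -0.01  -0.224] [-0.031  0.378  0.004]
235 0.2 (500, 240) [ 0.72  -0.012  0.2  ] 0.245 [-0.066  0.177 -0.224] [0.236 0.191 0.004]
235 0.22 (130, 240) [0.434 0.176 0.22 ] 0.267 [ 0.219 -0.011 -0.244] [-0.049  0.379  0.024]
235 0.22 (500, 240) [ 0.726 -0.028  0.22 ] 0.267 [-0.072  0.193 -0.244] [0.242 0.175 0.024]
```

>>> {"name": "carry_out", "arguments": {
  "rows": [
    {"x":2,"y":3,"z":-1,"turn":-10},
    {"x":5,"y":6,"z":-1.5,"turn":-20},
    {"x":8,"y":9,"z":-1.5,"turn":-30},
    {"x":11,"y":12,"z":-1.5,"turn":-40},
    {"x":14,"y":15,"z":-1.5,"turn":-50},
    {"x":16,"y":18,"z":-1.5,"turn":-60},
    {"x":18,"y":20,"z":-1.5,"turn":-70},
    {"x":19,"y":22,"z":-1.5,"turn":-80},
    {"x":20.1,"y":22.7,"z":-1.5,"turn":-90},
    {"x":20.1,"y":22.7,"z":-1.5,"turn":-100}
  ]
}}

```text
time_s: 7.0
eef_pos: [0.7193, -0.0104, 0.2102]
ee_rot: [-0.068, 0.998, 0.001, -0.001]
ft_force: [-0.1, -0.2, -1.1]
gripper_width: 0.0222
```

Run:
```python
from h import *
s=sense();R=Ro.from_quat(s["ee_rot"]).as_matrix();print(s["eef_pos"],np.degrees(np.arctan2(R[1,0],R[0,0])),s["joints"].round(2),s["ft_force"])
```

```text
[ 0.71931915 -0.01040463  0.21016192] -172.1640069333969 [ 0.42  0.73 -0.74  1.36  0.5   1.23  1.35] [-0.06205243 -0.1644768  -1.1210473 ]
```

Now at yaw 188°; turning a further 47°.

>>> {"name": "carry_out", "arguments": {
  "rows": [
    {"x":0,"y":0,"z":0,"turn":-10},
    {"x":0,"y":0,"z":0,"turn":-20},
    {"x":0,"y":0,"z":0,"turn":-30},
    {"x":0,"y":0,"z":0,"turn":-40},
    {"x":0,"y":0,"z":0,"turn":-47},
    {"x":0,"y":0,"z":0,"turn":-47},
    {"x":0,"y":0,"z":0,"turn":-47}
  ]
}}

```text
time_s: 7.88
eef_pos: [0.7192, -0.0104, 0.2097]
ee_rot: [-0.459, 0.888, 0.001, -0.001]
ft_force: [-0.4, -0.4, -2.0]
gripper_width: 0.022
```

Run:
```python
from h import *
p,d,s=shot("wrist","w6");R=Ro.from_quat(s["ee_rot"]).as_matrix();print(s["time_s"],s["eef_pos"],np.degrees(np.arctan2(R[1,0],R[0,0])),s["joints"].round(2),s["ft_force"],abs(s["qvel"]).max())
```

```text
7.875 [ 0.71923461 -0.01044107  0.20969941] -125.33730421786359 [ 0.5   0.79 -0.9   1.36  0.62  1.28  2.1 ] [-0.38041915 -0.41319941 -1.99093954] 0.006030867332848425
```

View pics/w6.png

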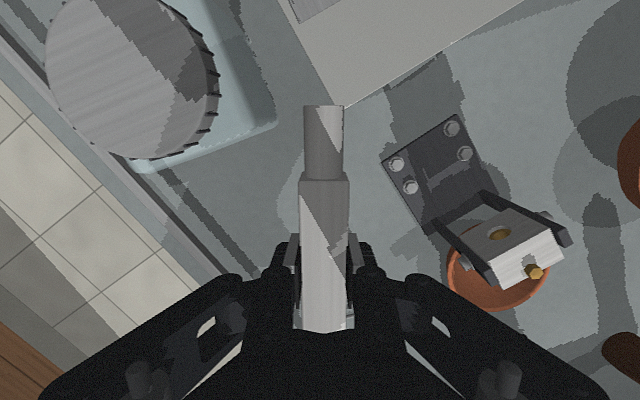

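Run:
```python
from h import *
p=cv2.imread("pics/w6_full.png");cv2.imwrite("pics/w6z.png",cv2.resize(p[180:310,420:590],None,fx=4.6,fy=4.6,interpolation=2))
d=np.load("pics/w6.npy");c=load("w6");X=cloud(d,c)
for uv in[(505,265),(530,255),(490,280),(484,230),(515,240),(470,215),(560,235),(437,240)]:
    q=X[uv[1]-1:uv[1]+2,uv[0]-1:uv[0]+2].reshape(-1,3);print(uv,np.nanmedian(q,0).round(4))
```

```text
(505, 265) [0.6205 0.1227 0.1222]
(530, 255) [0.5992 0.1259 0.1226]
(490, 280) [0.6388 0.1229 0.1284]
(484, 230) [0.6104 0.1111 0.0827]
(515, 240) [0.6016 0.1108 0.1159]
(470, 215) [5.946e-01 1.404e-01 5.000e-04]
(560, 235) [0.5744 0.1175 0.1283]
(437, 240) [6.458e-01 1.471e-01 5.000e-04]
```

View pics/w6z.png

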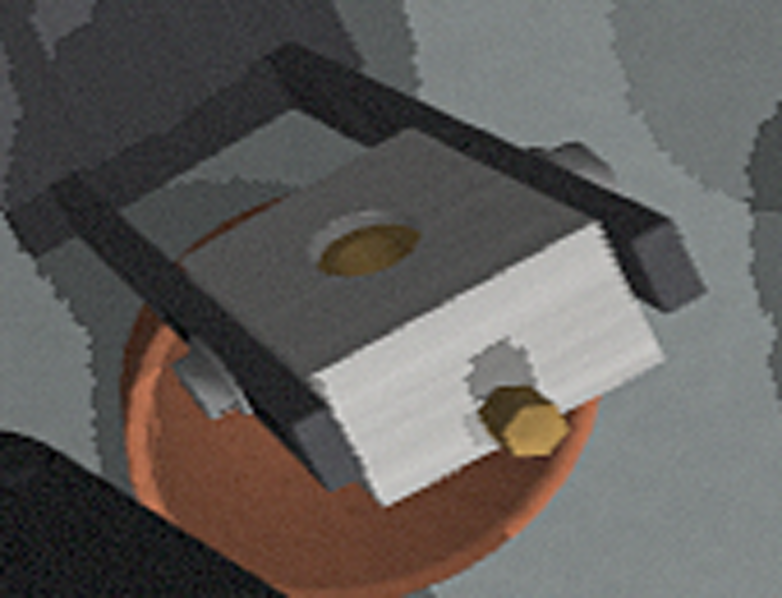

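```bash
cat > fit.py <<'E'
from h import *
from scipy.optimize import least_squares
c=load("w6");Z=lambda a,b:np.array([a/4.6+420-.4,b/4.6+180-.4])
obs=[((0,-.028,.026),(315,378)),((0,.028,.026),(597,222)),((0,.028,-.026),(412,128)),((.034,-.028,.026),(387,505)),((.034,.028,.026),(660,357))]
bore=Z(363,243)
def T(q,P):
    a=q[3];return np.array([q[0],q[1],q[2]])+P[0]*np.array([np.cos(a),np.sin(a),0])+P[1]*np.array([-np.sin(a),np.cos(a),0])+P[2]*np.array([0,0,1])
def f(q): return np.concatenate([proj(T(q,np.array(P)),c)-Z(*z) for P,z in obs])
r=least_squares(f,[.61,.106,.1,1.57]);print("corners only",r.x[:3],np.degrees(r.x[3]),r.fun.round(2))
def g(q): return np.append(f(q),proj(q[:3],c)-bore)
r=least_squares(g,r.x);print("with bore",r.x[:3],np.degrees(r.x[3]),r.fun.round(2))
np.save("brg.npy",r.x)
# overlay
p=cv2.resize(cv2.imread("pics/w6_full.png")[180:310,420:590],None,fx=4.6,fy=4.6,interpolation=2)
t=np.linspace(0,2*np.pi,60)
pts=[(proj(T(r.x,np.array([0,.0103*np.cos(k),.0103*np.sin(k)])),c)-[420-.4,180-.4])*4.6 for k in t]
cv2.polylines(p,[np.array(pts).astype(int)],True,(0,255,0),1)
for P,_ in obs+[((0,-.028,-.026),0)]: cv2.circle(p,tuple(((proj(T(r.x,np.array(P)),c)-[419.6,179.6])*4.6).astype(int)),4,(0,0,255),1)
cv2.imwrite("pics/fit.png",p)
# depth checks
X=cloud(np.load("pics/w6.npy"),c)
q=X[180:310,420:590].reshape(-1,3);k=np.array([np.array([np.cos(r.x[3]),np.sin(r.x[3]),0]),np.array([-np.sin(r.x[3]),np.cos(r.x[3]),0]),[0,0,1]]);b=(q-r.x[:3])@k.T
top=b[(b[:,0]>.006)&(b[:,0]<.03)&(abs(b[:,1])<.02)&(b[:,2]>.015)&(b[:,2]<.032)];print("top z rel",np.median(top[:,2]),len(top))
fr=b[(abs(b[:,0])<.012)&(abs(b[:,1])<.024)&(abs(b[:,2])<.018)&(np.hypot(b[:,1],b[:,2])>.013)];print("front x rel",np.median(fr[:,0]),len(fr), "tilt",np.degrees(np.arctan(np.polyfit(fr[:,1],fr[:,0],1)[0])))
E
python3 fit.py
```

```text
corners only [0.60224101 0.11497785 0.09183547] 89.28210739984956 [-0.26 -0.22 -0.42 -0.06 -0.01  0.24  0.17 -0.25  0.53  0.33]
with bore [0.60248711 0.11453454 0.09225576] 89.339755810379 [-0.46 -0.18 -0.52 -0.13 -0.16  0.15  0.05 -0.17  0.5   0.3   0.63  0.06]
top z rel 0.03013901709528688 1026
front x rel -0.003521128711103917 914 tilt 0.3087687591038654
```

View pics/fit.png

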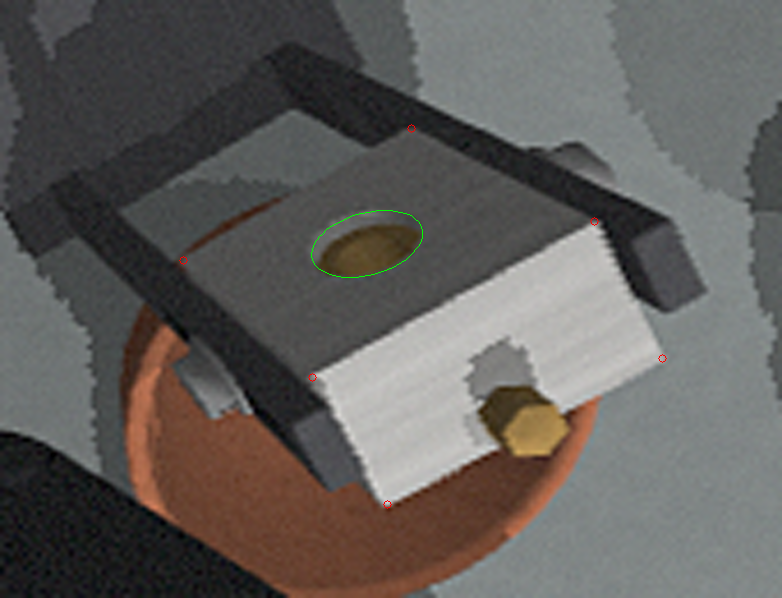

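>>> {"name": "carry_out", "arguments": {
  "rows": [
    {"x":1,"y":1.4,"z":0,"turn":10.5},
    {"x":2,"y":2.8,"z":0,"turn":21},
    {"x":3,"y":4.2,"z":0,"turn":31.5},
    {"x":4,"y":5.6,"z":0,"turn":42},
    {"x":5,"y":7,"z":0,"turn":52.5},
    {"x":6,"y":8.4,"z":0,"turn":63},
    {"x":6.7,"y":9.4,"z":0,"turn":73.5},
    {"x":6.7,"y":9.4,"z":0,"turn":84},
    {"x":6.7,"y":9.4,"z":0,"turn":94.5},
    {"x":6.7,"y":9.4,"z":0,"turn":105}
  ]
}}

```text
time_s: 9.18
eef_pos: [0.6038, -0.0107, 0.2103]
ee_rot: [0.429, 0.904, 0.0, -0.001]
ft_force: [0.3, 0.6, -0.9]
gripper_width: 0.022
```

>>> {"name": "carry_out", "arguments": {
  "rows": [
    {"x":0,"y":0,"z":0,"turn":10.5},
    {"x":0,"y":0,"z":0,"turn":21},
    {"x":0,"y":0,"z":0,"turn":31.5},
    {"x":0,"y":0,"z":0,"turn":41},
    {"x":0,"y":0,"z":0,"turn":41},
    {"x":0,"y":0,"z":0,"turn":41}
  ]
}}

```text
time_s: 9.93
eef_pos: [0.6038, -0.0105, 0.2104]
ee_rot: [0.717, 0.697, -0.0, -0.001]
ft_force: [-0.5, 0.1, -1.4]
gripper_width: 0.022
```

```bash
cat >> h.py <<'E'
def st():
    s=sense();R=Ro.from_quat(s["ee_rot"]).as_matrix();print(s["time_s"],s["eef_pos"].round(4),"yaw",np.degrees(np.arctan2(R[1,0],R[0,0])).round(2),"f",s["ft_force"].round(2),"tq",s["torque"].round(3),"w",s["gripper_width"].round(4));return s
E
python3 -c "
from h import *
st()"
```

```text
Traceback (most recent call last):
  File "h.py", line 27, in st
    s=sense();R=Ro.from_quat(s["ee_rot"]).as_matrix();print(s["time_s"],s["eef_pos"].round(4),"yaw",np.degrees(np.arctan2(R[1,0],R[0,0])).round(2),"f",s["ft_force"].round(2),"tq",s["torque"].round(3),"w",s["gripper_width"].round(4));return s
                                                                                                                                                                                                            ^^^^^^^^^^^^^^^^^^^^^^^^
AttributeError: 'float' object has no attribute 'round'
```

```bash
sed -i 's/s\["gripper_width"\].round(4)/s["gripper_width"]/' h.py
python3 - <<'E'
from h import *
st();p,d,s=shot("wrist","w7")
E
```

```text
9.925 [ 0.6038 -0.0105  0.2104] yaw 88.44 f [-0.5   0.06 -1.37] tq [ 0.014 -0.01   0.029] w 0.02198086929071675
```

View pics/w7.png

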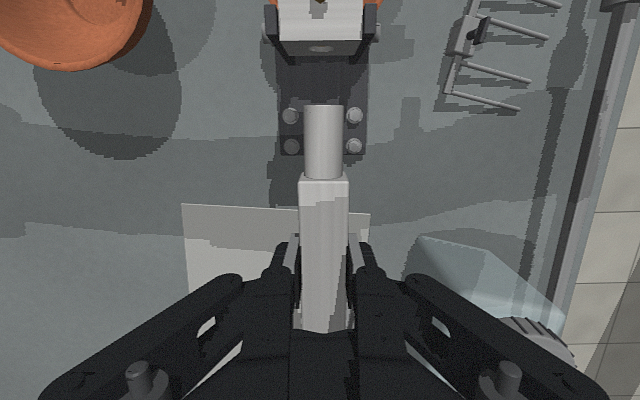

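```bash
cat > meas.py <<'E'
import sys
from h import *
f=sys.argv[1]
p=cv2.imread(f"pics/{f}_full.png");d=np.load(f"pics/{f}.npy")
C=calibration("wrist");K=C["K"];TC=C["tool_from_camera"]
# camera as world->tool: use tool frame as 'world'
W=np.linalg.inv(TC);c=(K,W[:3,:3],W[:3,3])
g=cv2.GaussianBlur(p,(3,3),0).astype(float)
X=cloud(d,c)
# bar & nose by depth mask (tool frame): points with tool z <0.03 and |y|<.016, x from .02
m=(X[...,2]<.03)&(X[...,2]>-.02)&(abs(X[...,1])<.018)&(X[...,0]>.025)
nose=m.copy();nose[172:]=0; bar=m.copy();bar[:182]=0;bar[235:]=0
for nm,k,rows in(("nose",nose,range(112,170)),("bar",bar,range(184,234))):
    A=[]
    for v in rows:
        u=np.where(k[v])[0]
        if len(u)<10: continue
        a=onz((u.min()-.5,v),0.0113 if nm=="nose" else 0,c);b=onz((u.max()+.5,v),0.0113 if nm=="nose" else 0,c)
        A.append((a[0],(a[1]+b[1])/2,b[1]-a[1]))
    A=np.array(A);q=np.polyfit(A[:,0],A[:,1],1);print(nm,"rows",len(A),"x",A[:,0].min().round(4),A[:,0].max().round(4),"width",A[:,2].mean().round(4),"y at .075:",np.polyval(q,.075).round(5),"mean y",A[:,1].mean().round(5),"slope deg",np.degrees(np.arctan(q[0])).round(2))
nn=X[nose];print("nose x max",np.nanmax(nn[:,0]),"pct99.",np.nanpercentile(nn[:,0],99.5),"top z min (axis-9.5mm):",np.nanpercentile(nn[:,2],5),np.nanmedian(nn[abs(nn[:,1])<.002][:,2]))
for x0,x1 in((.045,.055),(.055,.065),(.065,.075)):
    k=(nn[:,0]>x0)&(nn[:,0]<x1)&(abs(nn[:,1])<.002);print(" nose top z in x",x0,np.nanmean(nn[k][:,2]).round(4),k.sum())
bb=X[bar];print("bar top z",[np.nanmean(bb[(bb[:,0]>a)&(bb[:,0]<a+.005)&(abs(bb[:,1])<.009)][:,2]).round(4) for a in(.026,.031,.036,.041)])
E
python3 meas.py w7
python3 - <<'E'
from h import *
p=cv2.imread("pics/w7_full.png");cv2.imwrite("pics/w7z.png",cv2.resize(p[0:110,260:390],None,fx=5.5,fy=5.5,interpolation=2))
E
```

```text
nose rows 58 x 0.0469 0.0738 width 0.019 y at .075: -0.00082 mean y -0.00087 slope deg 0.2
bar rows 36 x 0.0249 0.0421 width 0.0239 y at .075: -0.00087 mean y -0.00085 slope deg -0.03
nose x max 0.0767693861639816 pct99. 0.07667538684800931 top z min (axis-9.5mm): 0.0013209977536660354 0.0019762469178445604
 nose top z in x 0.045 0.002 143
 nose top z in x 0.055 0.002 206
 nose top z in x 0.065 0.002 215
bar top z [np.float64(-0.0008), np.float64(-0.0008), np.float64(-0.0008), np.float64(-0.0008)]
```

View pics/w7z.png

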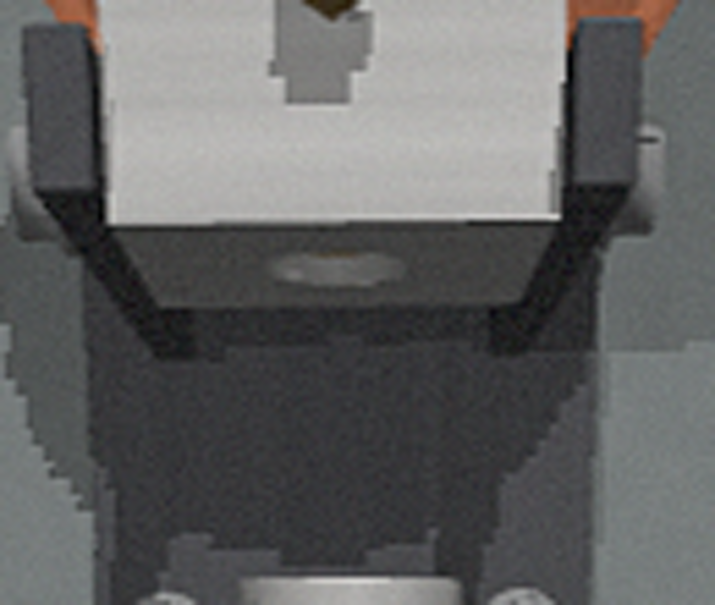

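Run:
```python
from h import *
C=calibration("wrist");K=C["K"];W=np.linalg.inv(C["tool_from_camera"]);c=(K,W[:3,:3],W[:3,3])
X=cloud(np.load("pics/w7.npy"),c)
q=X[5:37,284:356].reshape(-1,3);q=q[np.isfinite(q[:,2])];z=np.median(q[:,2]);print("top z tool",z,"world",.2104-z)
a=onz((279.05,40.),z,c);b=onz((361.4,39.4),z,c);print(a,b,np.linalg.norm(b-a),"mid",(a+b)/2,"edge yaw off deg",np.degrees(np.arctan2(b[0]-a[0],b[1]-a[1])))
for zz in(z+.026,):
    print("bore ctr",onz((321.05,48.1),zz,c), "left/right",onz((268/5.5+259.6,48.1),zz,c),onz((408/5.5+259.6,48.1),zz,c))
# front face pts
k=X[42:55,290:350].reshape(-1,3);k=k[(k[:,2]>z+.005)&(k[:,2]<z+.045)];print("front x",np.median(k[:,0]),"fit",np.polyfit(k[:,1],k[:,0],1),len(k))
# side edges of block top
g=cv2.imread("pics/w7_full.png")[:,:,1].astype(float)
for v in(8,16,24,32,38):
    r=np.diff(g[v]);i=270+np.argmax(r[270:290]);j=350+np.argmin(r[350:372]);A=onz((i+.5,v),z,c);B=onz((j+.5,v),z,c);print(v,i,j,A[:2].round(4),B[:2].round(4),((A+B)/2)[1].round(4),(B-A)[1].round(4))
```

```text
top z tool 0.08819247971484927 world 0.12220752028515074
[ 0.12106042 -0.03105573  0.08819248] [0.12143105 0.02508157 0.08819248] 0.05613853102610872 mid [ 0.12124573 -0.00298708  0.08819248] edge yaw off deg 0.37827545003168767
bore ctr [ 0.12134482 -0.00260918  0.11419248] left/right [ 0.12134384 -0.01242152  0.11419248] [0.12134579 0.0072101  0.11419248]
front x 0.12115534288117535 fit [0.01130833 0.12145305] 707
8 276 362 [ 0.14   -0.0319] [0.14   0.0251] -0.0034 0.057
16 277 361 [ 0.1354 -0.0314] [0.1354 0.0246] -0.0034 0.056
24 278 362 [ 0.1307 -0.031 ] [0.1307 0.0255] -0.0028 0.0564
32 278 361 [ 0.1259 -0.0312] [0.1259 0.025 ] -0.0031 0.0562
38 278 361 [ 0.1223 -0.0314] [0.1223 0.0251] -0.0031 0.0565
```

>>> {"name": "carry_out", "arguments": {
  "rows": [
    {"x":0,"y":-0.11,"z":3,"turn":-0.45},
    {"x":0,"y":-0.11,"z":6,"turn":-0.45},
    {"x":0,"y":-0.11,"z":8.5,"turn":-0.45},
    {"x":0,"y":-0.11,"z":9.8,"turn":-0.45},
    {"x":0,"y":-0.11,"z":10.29,"turn":-0.45},
    {"x":0,"y":-0.11,"z":10.29,"turn":-0.45},
    {"x":0,"y":-0.11,"z":10.29,"turn":-0.45},
    {"x":0,"y":-0.11,"z":10.29,"turn":-0.45}
  ]
}}

```text
time_s: 10.98
eef_pos: [0.6029, -0.0105, 0.1081]
ee_rot: [0.714, 0.7, 0.0, -0.0]
ft_force: [-0.1, -0.4, -0.9]
gripper_width: 0.0222
```

```bash
python3 - <<'E'
from h import *
st();p,d,s=shot("wrist","w8")
cv2.imwrite("pics/w8z.png",cv2.resize(p[0:190,220:420,::-1],None,fx=3.1,fy=3.1,interpolation=2))
C=calibration("wrist");K=C["K"];W=np.linalg.inv(C["tool_from_camera"]);c=(K,W[:3,:3],W[:3,3])
X=cloud(d,c);print(X[0:60:6,322].round(4),X[0:30:6,300].round(4))
E
python3 meas.py w8
```

```text
10.975 [ 0.6029 -0.0105  0.1081] yaw 88.87 f [-0.07 -0.44 -0.86] tq [-0.026  0.004  0.025] w 0.02218826385929965
[[ 0.1224 -0.0015  0.0221]
 [ 0.1204 -0.0015  0.0235]
 [ 0.121  -0.0015  0.0334]
 [ 0.1377 -0.0018  0.1002]
 [ 0.1338 -0.0018  0.0996]
 [ 0.13   -0.0018  0.0996]
 [ 0.1261 -0.0018  0.0992]
 [ 0.1223 -0.0018  0.0992]
 [ 0.1183 -0.0018  0.099 ]
 [ 0.1148 -0.0018  0.101 ]] [[ 0.1216 -0.0113  0.0197]
 [ 0.1211 -0.0118  0.0257]
 [ 0.1214 -0.0125  0.0345]
 [ 0.1376 -0.0173  0.1001]
 [ 0.1338 -0.0174  0.0999]]
nose rows 58 x 0.0469 0.0738 width 0.019 y at .075: -0.00082 mean y -0.0009 slope deg 0.31
bar rows 36 x 0.0249 0.0421 width 0.0239 y at .075: -0.00081 mean y -0.00088 slope deg 0.09
nose x max 0.12276292914454094 pct99. 0.12207739893221739 top z min (axis-9.5mm): 0.0014121084383658875 0.0020087146802822376
 nose top z in x 0.045 0.002 145
 nose top z in x 0.055 0.0019 205
 nose top z in x 0.065 0.0019 211
bar top z [np.float64(-0.0009), np.float64(-0.0008), np.float64(-0.0009), np.float64(-0.0009)]
```

View pics/w8z.png

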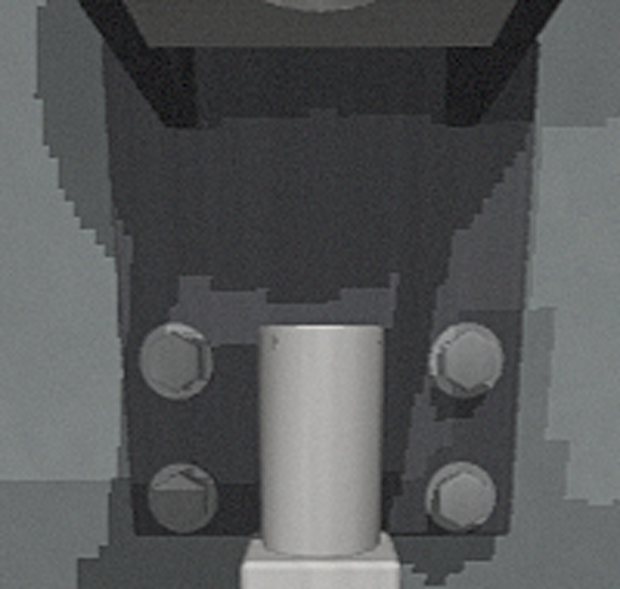

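Run:
```python
from h import *
C=calibration("wrist");K=C["K"];TC=C["tool_from_camera"]
def atx(uv,x):
    r=TC[:3,:3]@np.array([(uv[0]-K[0,2])/K[0,0],(uv[1]-K[1,2])/K[1,1],1]);o=TC[:3,3];return o+r*(x-o[0])/r[0]
for x in(.1205,.1213,.1221):
    print(x,"bottom corners",atx((267.5,14.5),x).round(4),atx((380.1,14.5),x).round(4),"bore low",atx((321.5,2.9),x).round(4))
p=cv2.imread("pics/w8_full.png");print(p[0:20,321,1],p[0:20,300,1])
c=(K,*(lambda W:(W[:3,:3],W[:3,3]))(np.linalg.inv(TC)))
X=cloud(np.load("pics/w8.npy"),c);k=X[:13,280:370].reshape(-1,3);print(np.nanmedian(k[:,0]))
for v in range(0,17):print(v,X[v,290:300].mean(0).round(4),X[v,318:325].mean(0).round(4))
```

```text
0.1205 bottom corners [ 0.1205 -0.0288  0.0352] [0.1205 0.0275 0.0352] bore low [ 0.1205 -0.0017  0.0199]
0.1213 bottom corners [ 0.1213 -0.0293  0.0379] [0.1213 0.028  0.0379] bore low [ 0.1213 -0.0017  0.0224]
0.1221 bottom corners [ 0.1221 -0.0297  0.0406] [0.1221 0.0284 0.0406] bore low [ 0.1221 -0.0017  0.0248]
[101 101  97  79  58  64  62  67  66  65  66  66  68  67  69  46  43  41
  48  43] [64 68 67 65 65 66 66 66 63 72 66 67 67 66 68 50 49 50 45 31]
0.12121962835654954
0 [ 0.1211 -0.0136  0.0185] [ 0.1223 -0.0019  0.0218]
1 [ 0.1211 -0.0137  0.0197] [ 0.1218 -0.0019  0.0217]
2 [ 0.1212 -0.0139  0.0209] [ 0.1216 -0.0019  0.0221]
3 [ 0.1212 -0.014   0.0222] [ 0.1213 -0.002   0.0225]
4 [ 0.1212 -0.0141  0.0234] [ 0.1213 -0.002   0.0236]
5 [ 0.1211 -0.0142  0.0244] [ 0.1211 -0.002   0.0244]
6 [ 0.1211 -0.0143  0.0256] [ 0.121  -0.002   0.0253]
7 [ 0.1212 -0.0145  0.027 ] [ 0.121  -0.002   0.0266]
8 [ 0.1212 -0.0146  0.0286] [ 0.1213 -0.002   0.0287]
9 [ 0.1212 -0.0147  0.0298] [ 0.1212 -0.002   0.0298]
10 [nan nan nan] [ 0.1212 -0.002   0.0312]
11 [ 0.1213 -0.015   0.0327] [ 0.121 -0.002  0.032]
12 [ 0.121  -0.0151  0.0334] [ 0.1212 -0.002   0.0339]
13 [ 0.1212 -0.0153  0.0353] [ 0.1213 -0.0021  0.0355]
14 [ 0.1211 -0.0154  0.0366] [ 0.1212 -0.0021  0.0367]
15 [ 0.1396 -0.0212  0.1004] [ 0.1393 -0.0025  0.0996]
16 [ 0.1389 -0.0212  0.1002] [ 0.1389 -0.0025  0.1003]
```

Run:
```python
from h import *
p=cv2.imread("pics/w8_full.png");
for v in(0,1,2,3):print(v,p[v,295:350,1])
g=p[:,:,1].astype(int)
for v in(6,9,12):print(g[v,258:280],g[v,372:395])
```

```text
0 [ 63  65  63  67  68  64  60  67  61  69  78  96 103 104 110 103  90  97
  92  97  92  97  95  95 105 102 101 102 107  98  99  99  96  96  90  91
  91  91  92  90  92  88  88  91  87  82  61  61  65  61  65  60  59  63
  66]
1 [ 64  66  62  62  65  68  66  69  63  65  65  57  60  77 103  97  97  95
  95  99 100  99  95  97  99 100 101 106 107  99  99 100  97  97  95  94
  94  96  96  96  89  86  95  72  60  63  66  65  71  65  60  65  66  68
  71]
2 [ 68  66  67  70  67  67  71  68  70  62  68  68  67  64  59  60  76  72
  81  86  94 100  99 101 100  99  97 101 104 106 103 104 103  96  96 107
 112 100  97  72  61  59  68  69  66  68  67  63  66  70  67  69  65  63
  64]
3 [ 64  67  63  65  64  65  62  63  65  67  67  69  67  65  67  64  62  65
  64  67  58  65  75  86  84  78  79  89 105  89  76  78  84  71  61  60
  65  59  64  59  63  66  65  64  61  70  62  64  64  64  62  62  63  64
  68]
[34 31 30 29 34 47 66 69 70 66 66 65 64 66 66 67 61 68 66 60 62 67] [54 68 66 64 66 68 65 66 67 63 59 45 34 32 34 29 33 27 32 31 27 31 26]
[35 31 26 36 33 23 42 71 68 66 67 68 66 62 67 69 65 74 64 68 62 64] [74 63 67 72 65 71 68 71 66 54 29 33 28 33 22 26 29 33 27 36 25 26 45]
[34 35 31 33 25 28 32 20 47 68 70 65 66 67 72 63 62 69 67 72 65 70] [ 67  70  67  62  66  71  74  60  36  27  36  34  32  28  33  27  33  32
  31  24  41  92 117]
```

>>> {"name": "carry_out", "arguments": {
  "rows": [
    {"x":1.0,"y":0.01,"z":0.05,"turn":0},
    {"x":2.2,"y":0.01,"z":0.05,"turn":0},
    {"x":3.2,"y":0.01,"z":0.05,"turn":0},
    {"x":3.8,"y":0.01,"z":0.05,"turn":0},
    {"x":4.1,"y":0.01,"z":0.05,"turn":0},
    {"x":4.1,"y":0.01,"z":0.05,"turn":0},
    {"x":4.1,"y":0.01,"z":0.05,"turn":0}
  ]
}}

```text
time_s: 11.9
eef_pos: [0.6037, 0.0301, 0.1074]
ee_rot: [0.714, 0.7, -0.0, -0.0]
ft_force: [-0.9, -0.1, -1.8]
gripper_width: 0.0221
```

Run:
```python
from h import *
st();p,d,s=shot("wrist","w9")
```

```text
11.9 [0.6037 0.0301 0.1074] yaw 88.83 f [-0.88 -0.07 -1.76] tq [ 0.016 -0.007  0.018] w 0.022070313857058314
```

View pics/w9.png

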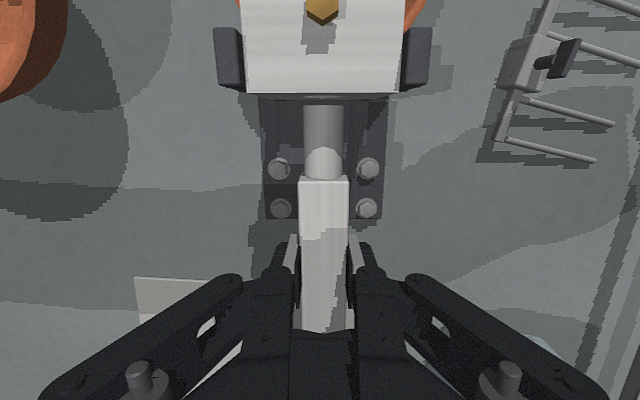

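Run:
```python
from h import *
C=calibration("wrist");K=C["K"];W=np.linalg.inv(C["tool_from_camera"]);c=(K,W[:3,:3],W[:3,3])
X=cloud(np.load("pics/w9.npy"),c)
q=X[55:85,265:300].reshape(-1,3);q=np.vstack([q,X[55:85,345:380].reshape(-1,3)]);z=np.nanmedian(q[:,2]);print("top z",z)
g=cv2.imread("pics/w9_full.png")[:,:,1].astype(float)
for v in(40,55,70,80,88):
    r=np.diff(g[v]);i=235+np.argmax(r[235:262]);j=385+np.argmin(r[385:408]);A=onz((i+.5,v),z,c);B=onz((j+.5,v),z,c);print(v,i,j,A[:2].round(4),B[:2].round(4),((A+B)/2)[1].round(5),(B-A)[1].round(4))
n=X[110:160,320:327].reshape(-1,3);print("nose top",np.nanmedian(n,0))
for u in(265,290,360,385):
    col=g[85:105,u];k=np.argmin(np.diff(col));print(u,85+k,onz((u,85+k+.5),z,c).round(4))
```

```text
top z -0.014839479341218929
40 241 402 [ 0.0978 -0.0296] [0.0978 0.0269] -0.00137 0.0564
55 243 401 [ 0.0931 -0.0293] [0.0931 0.0269] -0.0012 0.0562
70 244 400 [ 0.0882 -0.0293] [0.0882 0.0269] -0.0012 0.0562
80 245 399 [ 0.0848 -0.0292] [0.0848 0.0268] -0.0012 0.0561
88 245 398 [ 0.0821 -0.0294] [0.0821 0.0267] -0.00138 0.0561
nose top [ 0.06440878 -0.00102981  0.00183443]
265 92 [ 0.0806 -0.0224 -0.0148]
290 92 [ 0.0806 -0.0132 -0.0148]
360 92 [ 0.0806  0.0126 -0.0148]
385 92 [ 0.0806  0.0218 -0.0148]
```

>>> {"name": "carry_out", "arguments": {
  "rows": [
    {"x":0.1,"y":-0.04,"z":0,"turn":0},
    {"x":0.2,"y":-0.04,"z":0,"turn":0},
    {"x":0.3,"y":-0.04,"z":0,"turn":0},
    {"x":0.35,"y":-0.04,"z":0,"turn":0},
    {"x":0.4,"y":-0.04,"z":0,"turn":0},
    {"x":0.43,"y":-0.04,"z":0,"turn":0}
  ]
}}

```text
time_s: 12.7
eef_pos: [0.6034, 0.0344, 0.1074]
ee_rot: [0.714, 0.7, 0.0, -0.0]
ft_force: [0.1, 0.8, -1.3]
gripper_width: 0.022
```

>>> {"name": "carry_out", "arguments": {
  "rows": [
    {"x":0.05,"y":0,"z":0,"turn":0},
    {"x":0.08,"y":0,"z":0,"turn":0}
  ]
}}

```text
time_s: 12.95
eef_pos: [0.6034, 0.0353, 0.1074]
ee_rot: [0.714, 0.7, -0.0, -0.0]
ft_force: [0.1, 0.4, -3.0]
gripper_width: 0.0223
```

>>> {"name": "carry_out", "arguments": {
  "rows": [
    {"x":0.05,"y":0,"z":0,"turn":0},
    {"x":0.1,"y":0,"z":0,"turn":0}
  ]
}}

```text
time_s: 13.2
eef_pos: [0.6035, 0.0363, 0.1074]
ee_rot: [0.714, 0.7, -0.0, -0.0]
ft_force: [-0.3, -0.3, -1.3]
gripper_width: 0.0224
```

>>> {"name": "carry_out", "arguments": {
  "rows": [
    {"x":0.05,"y":0,"z":0,"turn":0},
    {"x":0.1,"y":0,"z":0,"turn":0}
  ]
}}

```text
time_s: 13.45
eef_pos: [0.6035, 0.0373, 0.1074]
ee_rot: [0.714, 0.7, -0.0, -0.0]
ft_force: [0.0, -0.5, -2.3]
gripper_width: 0.022
```

>>> {"name": "carry_out", "arguments": {
  "rows": [
    {"x":0.05,"y":0,"z":0,"turn":0},
    {"x":0.1,"y":0,"z":0,"turn":0}
  ]
}}

```text
time_s: 13.7
eef_pos: [0.6035, 0.0378, 0.1074]
ee_rot: [0.714, 0.7, -0.0, -0.0]
ft_force: [-0.7, -4.0, -1.1]
gripper_width: 0.0223
```

>>> {"name": "carry_out", "arguments": {
  "rows": [
    {"x":0.05,"y":0,"z":0,"turn":0},
    {"x":0.05,"y":0,"z":0,"turn":0}
  ]
}}

```text
time_s: 13.95
eef_pos: [0.6035, 0.038, 0.1074]
ee_rot: [0.714, 0.7, -0.0, -0.0]
ft_force: [-1.6, -4.7, -1.0]
gripper_width: 0.0223
```

>>> {"name": "carry_out", "arguments": {
  "rows": [
    {"x":0.05,"y":0,"z":0,"turn":0},
    {"x":0.1,"y":0,"z":0,"turn":0}
  ]
}}

```text
time_s: 14.2
eef_pos: [0.6035, 0.0387, 0.1074]
ee_rot: [0.715, 0.7, -0.001, -0.0]
ft_force: [-0.5, -5.4, -2.1]
gripper_width: 0.0223
```

>>> {"name": "carry_out", "arguments": {
  "rows": [
    {"x":0.05,"y":0,"z":0,"turn":0},
    {"x":0.1,"y":0,"z":0,"turn":0}
  ]
}}

```text
time_s: 14.45
eef_pos: [0.6035, 0.0397, 0.1074]
ee_rot: [0.715, 0.7, -0.001, -0.0]
ft_force: [-1.4, -5.2, -0.2]
gripper_width: 0.022
```

>>> {"name": "carry_out", "arguments": {
  "rows": [
    {"x":0.1,"y":0,"z":0,"turn":0},
    {"x":0.2,"y":0,"z":0,"turn":0},
    {"x":0.3,"y":0,"z":0,"turn":0},
    {"x":0.4,"y":0,"z":0,"turn":0},
    {"x":0.5,"y":0,"z":0,"turn":0}
  ]
}}

```text
time_s: 15.08
eef_pos: [0.6036, 0.0448, 0.1073]
ee_rot: [0.715, 0.7, -0.001, -0.0]
ft_force: [-0.7, -4.6, -0.3]
gripper_width: 0.0217
```

>>> {"name": "carry_out", "arguments": {
  "rows": [
    {"x":0.1,"y":0,"z":0,"turn":0},
    {"x":0.2,"y":0,"z":0,"turn":0},
    {"x":0.3,"y":0,"z":0,"turn":0},
    {"x":0.4,"y":0,"z":0,"turn":0},
    {"x":0.5,"y":0,"z":0,"turn":0}
  ]
}}

```text
time_s: 15.7
eef_pos: [0.6037, 0.0498, 0.1074]
ee_rot: [0.715, 0.7, -0.001, -0.0]
ft_force: [-1.1, -4.6, -1.0]
gripper_width: 0.0227
```

Run:
```python
from h import *
st();p,d,s=shot("wrist","w10")
C=calibration("wrist");K=C["K"];W=np.linalg.inv(C["tool_from_camera"]);c=(K,W[:3,:3],W[:3,3])
X=cloud(d,c);q=np.vstack([X[100:115,255:290].reshape(-1,3),X[100:115,355:390].reshape(-1,3)]);print(np.nanmedian(q,0))
n=X[150:170,320:327].reshape(-1,3);print(np.nanmedian(n,0))
```

```text
15.7 [0.6037 0.0498 0.1074] yaw 88.78 f [-1.06 -4.58 -1.02] tq [-0.993  0.258  0.037] w 0.022721628739571793
[ 0.07548288 -0.00138827 -0.01498893]
[ 0.05318178 -0.00103047  0.00178163]
```

View pics/w10.png

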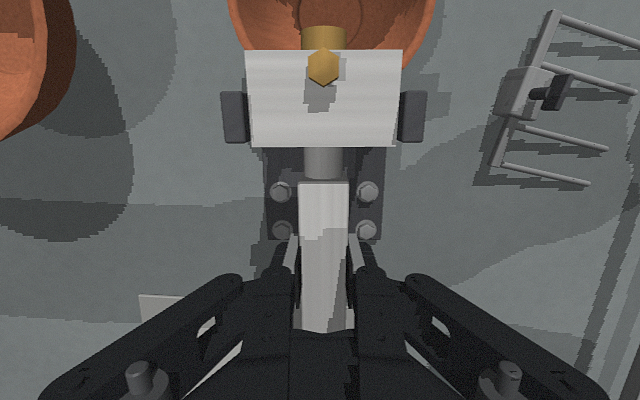

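>>> {"name": "carry_out", "arguments": {
  "rows": [
    {"x":0.1,"y":0,"z":0,"turn":0},
    {"x":0.2,"y":0,"z":0,"turn":0},
    {"x":0.3,"y":0,"z":0,"turn":0},
    {"x":0.4,"y":0,"z":0,"turn":0},
    {"x":0.5,"y":0,"z":0,"turn":0},
    {"x":0.6,"y":0,"z":0,"turn":0}
  ]
}}

```text
time_s: 16.5
eef_pos: [0.6038, 0.0561, 0.1074]
ee_rot: [0.715, 0.7, -0.001, -0.0]
ft_force: [-0.9, -4.5, -0.1]
gripper_width: 0.0218
```

>>> {"name": "carry_out", "arguments": {
  "rows": [
    {"x":0.1,"y":0,"z":0,"turn":0},
    {"x":0.2,"y":0,"z":0,"turn":0},
    {"x":0.3,"y":0,"z":0,"turn":0},
    {"x":0.4,"y":0,"z":0,"turn":0},
    {"x":0.5,"y":0,"z":0,"turn":0}
  ]
}}

```text
time_s: 17.12
eef_pos: [0.6039, 0.0612, 0.1074]
ee_rot: [0.715, 0.7, -0.001, -0.0]
ft_force: [-0.9, -4.1, -0.9]
gripper_width: 0.0227
```

Run:
```python
from h import *
st();p,d,s=shot("wrist","w11",(210,0,230,240),2.5)
C=calibration("wrist");K=C["K"];W=np.linalg.inv(C["tool_from_camera"]);c=(K,W[:3,:3],W[:3,3])
g=p[:,:,1]
for u in(310,335):print(g[160:200,u])
X=cloud(d,c)
for u in(312,323,333):print([(v,X[v,u].round(4).tolist()) for v in range(168,190,2)])
```

```text
17.125 [0.6039 0.0612 0.1074] yaw 88.79 f [-0.91 -4.07 -0.9 ] tq [-0.868  0.084  0.002] w 0.022717912999221726
[180 169 174 174 172 173 174 175 170 174 175 170 169 161 168 154 110 118
  89  72  65 101 112 118 125 125 125 123 121 123 126 121 125 122 120 121
 124 121 124 123]
[175 170 176 171 170 175 172 176 171 169 170 163 165 164 172 153  83  94
  79  68  68  97 118 118 122 123 122 120 122 121 121 124 122 124 122 121
 118 123 119 121]
[(168, [0.0523, -0.0054, -0.0143]), (170, [0.0515, -0.0054, -0.0146]), (172, [0.0508, -0.0054, -0.0149]), (174, [0.0498, -0.0054, -0.0141]), (176, [0.045, -0.0062, 0.0037]), (178, [0.0443, -0.0062, 0.0028]), (180, [0.0437, -0.0061, 0.0011]), (182, [0.043, -0.0061, 0.0002]), (184, [0.0421, -0.0061, 0.0002]), (186, [0.0413, -0.0061, -0.0007]), (188, [0.0404, -0.0061, -0.0006])]
[(168, [0.0525, -0.001, -0.0155]), (170, [0.0516, -0.001, -0.0149]), (172, [0.0506, -0.001, -0.0141]), (174, [0.0499, -0.001, -0.0147]), (176, [0.0456, -0.001, 0.0012]), (178, [0.0446, -0.001, 0.0013]), (180, [0.0436, -0.001, 0.0017]), (182, [0.0432, -0.001, -0.0005]), (184, [0.0423, -0.001, -0.0006]), (186, [0.0413, -0.001, -0.0005]), (188, [0.0404, -0.001, -0.0006])]
[(168, [0.0524, 0.003, -0.015]), (170, [0.0515, 0.003, -0.0146]), (172, [0.0509, 0.0029, -0.0155]), (174, [0.0499, 0.003, -0.0145]), (176, [0.0452, 0.0036, 0.0031]), (178, [0.0444, 0.0036, 0.0024]), (180, [0.0437, 0.0036, 0.0014]), (182, [0.0433, 0.0035, -0.001]), (184, [0.0422, 0.0036, -0.0002]), (186, [0.0414, 0.0035, -0.001]), (188, [0.0406, 0.0035, -0.0014])]
```

View pics/w11.png

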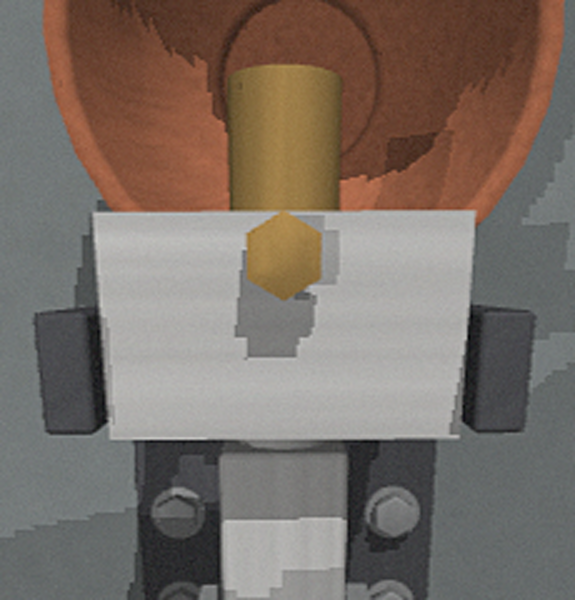

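>>> {"name": "carry_out", "arguments": {
  "rows": [
    {"x":0.08,"y":0,"z":0,"turn":0},
    {"x":0.16,"y":0,"z":0,"turn":0},
    {"x":0.24,"y":0,"z":0,"turn":0},
    {"x":0.32,"y":0,"z":0,"turn":0},
    {"x":0.38,"y":0,"z":0,"turn":0}
  ]
}}

```text
time_s: 17.8
eef_pos: [0.604, 0.0656, 0.1074]
ee_rot: [0.714, 0.7, -0.0, -0.0]
ft_force: [-0.6, -1.2, -2.0]
gripper_width: 0.0218
```

>>> {"name": "carry_out", "arguments": {
  "rows": [
    {"x":0.05,"y":0,"z":0,"turn":0},
    {"x":0.07,"y":0,"z":0,"turn":0}
  ]
}}

```text
time_s: 18.05
eef_pos: [0.604, 0.0664, 0.1074]
ee_rot: [0.714, 0.7, -0.0, -0.0]
ft_force: [-0.3, -0.7, -3.5]
gripper_width: 0.022
```

Run:
```python
from h import *
st();p,d,s=shot("wrist","w12",(210,0,230,240),2.5)
g=p[:,:,1]
for u in(310,335):print(g[165:200,u])
```

```text
18.05 [0.604  0.0664 0.1074] yaw 88.82 f [-0.32 -0.68 -3.53] tq [-0.147  0.001  0.007] w 0.021997097693432534
[180 180 183 182 178 181 179 176 176 176 169 176 174 170 174 175 172 170
 171 167 166 166 170 116 120 123 127 125 122 124 123 119 129 122 125]
[177 180 183 180 178 176 173 172 173 177 169 170 172 175 178 170 171 166
 167 169 166 165 177 119 119 123 122 119 121 123 120 123 122 120 125]
```

View pics/w12.png

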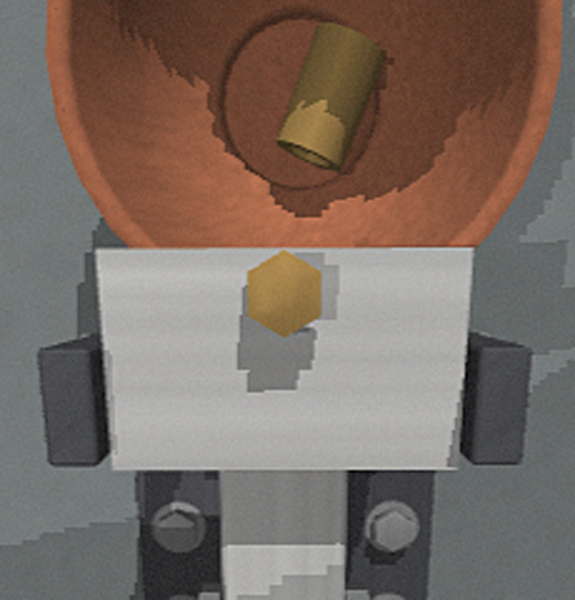

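>>> {"name": "carry_out", "arguments": {
  "rows": [
    {"x":-0.3,"y":0,"z":0,"turn":0},
    {"x":-1,"y":0,"z":0,"turn":0},
    {"x":-2,"y":0,"z":0,"turn":0},
    {"x":-3,"y":0,"z":0,"turn":0},
    {"x":-4,"y":0,"z":0,"turn":0},
    {"x":-6,"y":0,"z":0,"turn":0},
    {"x":-8,"y":0,"z":0,"turn":0},
    {"x":-10,"y":0,"z":0,"turn":0},
    {"x":-10,"y":0,"z":0,"turn":0}
  ]
}}

```text
time_s: 19.23
eef_pos: [0.6019, -0.0364, 0.1073]
ee_rot: [0.715, 0.699, -0.001, -0.0]
ft_force: [0.3, -0.5, -2.1]
gripper_width: 0.0219
```

```bash
python3 - <<'E'
from h import *
s=st();p,d,s=shot("wrist","w13")
R=Ro.from_quat(s["ee_rot"]).as_matrix();print("to above old spot (tool cm):",(R.T@(np.array([.484,-.2027,.07])-s["eef_pos"])*100).round(2))
E
python3 meas.py w13
```

```text
19.225 [ 0.6019 -0.0364  0.1073] yaw 88.65 f [ 0.31 -0.47 -2.06] tq [-0.01   0.045  0.002] w 0.02194071836278817
to above old spot (tool cm): [-16.9  -11.39   3.76]
nose rows 58 x 0.0469 0.0738 width 0.019 y at .075: -0.00086 mean y -0.00094 slope deg 0.31
bar rows 36 x 0.0249 0.0421 width 0.0238 y at .075: -0.00091 mean y -0.00089 slope deg -0.03
nose x max 0.07684972569613406 pct99. 0.0766952037040779 top z min (axis-9.5mm): 0.0013619893654159704 0.0019407973649891133
 nose top z in x 0.045 0.002 144
 nose top z in x 0.055 0.0019 207
 nose top z in x 0.065 0.002 209
bar top z [np.float64(-0.0009), np.float64(-0.0009), np.float64(-0.0009), np.float64(-0.0008)]
```

View pics/w13.png

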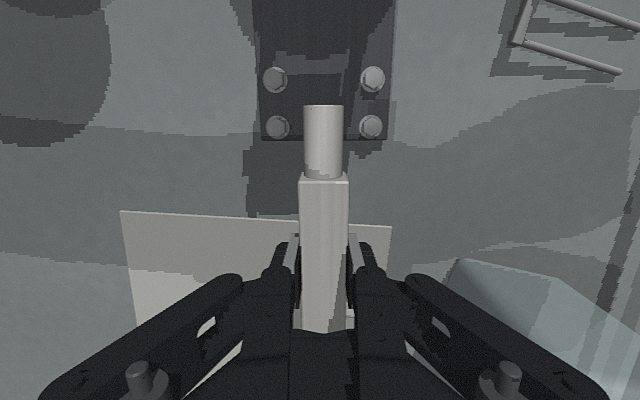

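>>> {"name": "carry_out", "arguments": {
  "rows": [
    {"x":-1,"y":-3,"z":0,"turn":0},
    {"x":-3,"y":-7,"z":0,"turn":0},
    {"x":-6,"y":-10,"z":0,"turn":0},
    {"x":-10,"y":-11.4,"z":0,"turn":0},
    {"x":-14,"y":-11.4,"z":0,"turn":0},
    {"x":-16.9,"y":-11.4,"z":2,"turn":0},
    {"x":-16.9,"y":-11.4,"z":3.8,"turn":0},
    {"x":-16.9,"y":-11.4,"z":3.8,"turn":0},
    {"x":-16.9,"y":-11.4,"z":3.8,"turn":0}
  ]
}}

```text
time_s: 20.4
eef_pos: [0.4847, -0.2001, 0.07]
ee_rot: [0.714, 0.7, -0.0, -0.0]
ft_force: [-0.4, 0.9, -1.5]
gripper_width: 0.0222
```

Run:
```python
from h import *
s=st();p,d,s=shot("wrist","w14")
```

```text
20.4 [ 0.4847 -0.2001  0.07  ] yaw 88.83 f [-0.43  0.91 -1.54] tq [-0.007 -0.032 -0.029] w 0.02222592401273884
```

View pics/w14.png

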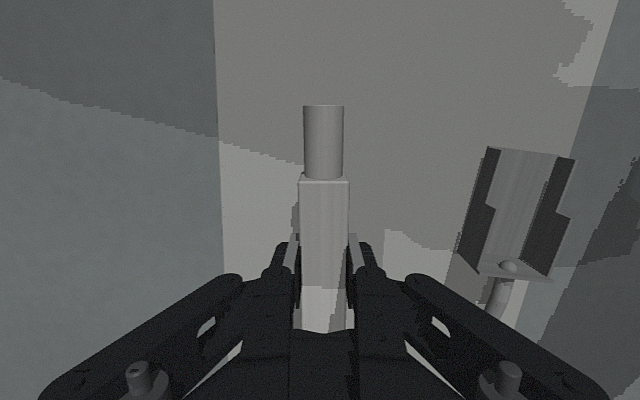

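>>> {"name": "carry_out", "arguments": {
  "rows": [
    {"x":0,"y":0,"z":1.5,"turn":0},
    {"x":0,"y":0,"z":2.8,"turn":0},
    {"x":0,"y":0,"z":3.7,"turn":0},
    {"x":0,"y":0,"z":4.1,"turn":0},
    {"x":0,"y":0,"z":4.15,"turn":0},
    {"x":0,"y":0,"z":4.15,"turn":0}
  ]
}}

```text
time_s: 21.2
eef_pos: [0.4849, -0.2005, 0.0289]
ee_rot: [0.714, 0.7, -0.0, 0.0]
ft_force: [0.8, 0.3, -1.6]
gripper_width: 0.0221
```

>>> {"name": "carry_out", "arguments": {
  "rows": [
    {"x":0,"y":0,"z":0.05,"turn":0},
    {"x":0,"y":0,"z":0.1,"turn":0}
  ]
}}

```text
time_s: 21.45
eef_pos: [0.485, -0.2005, 0.0281]
ee_rot: [0.714, 0.7, 0.0, 0.0]
ft_force: [1.0, 0.9, -2.6]
gripper_width: 0.0225
```

>>> {"name": "carry_out", "arguments": {
  "rows": [
    {"x":0,"y":0,"z":0.05,"turn":0},
    {"x":0,"y":0,"z":0.08,"turn":0}
  ]
}}

```text
time_s: 21.7
eef_pos: [0.4851, -0.2006, 0.0274]
ee_rot: [0.714, 0.7, 0.0, 0.0]
ft_force: [-3.1, 0.9, 7.4]
gripper_width: 0.0223
```

>>> {"name": "carry_out", "arguments": {
  "rows": [
    {"x":0,"y":0,"z":0.05,"turn":0},
    {"x":0,"y":0,"z":0.05,"turn":0}
  ]
}}

```text
time_s: 21.95
eef_pos: [0.4851, -0.2006, 0.0274]
ee_rot: [0.714, 0.7, -0.0, 0.001]
ft_force: [-3.9, 2.4, 12.3]
gripper_width: 0.022
```

>>> {"name": "carry_out", "arguments": {
  "rows": [
    {"x":0,"y":0,"z":0,"turn":0},
    {"x":0,"y":0,"z":0,"turn":0},
    {"x":0,"y":0,"z":0,"turn":0},
    {"x":0,"y":0,"z":0,"turn":0},
    {"x":0,"y":0,"z":0,"turn":0},
    {"x":0,"y":0,"z":0,"turn":0}
  ],
  "hand": 75
}}

```text
time_s: 22.7
eef_pos: [0.485, -0.2006, 0.0273]
ee_rot: [0.714, 0.7, -0.0, 0.0]
ft_force: [-0.7, 0.2, -0.6]
gripper_width: 0.0638
```

>>> {"name": "carry_out", "arguments": {
  "rows": [
    {"x":0,"y":0,"z":-0.5,"turn":0},
    {"x":0,"y":0,"z":-2,"turn":0},
    {"x":0,"y":0,"z":-5,"turn":0},
    {"x":0,"y":0,"z":-10,"turn":0},
    {"x":0,"y":0,"z":-15,"turn":0},
    {"x":0,"y":0,"z":-18,"turn":0},
    {"x":0,"y":0,"z":-18,"turn":0}
  ]
}}

```text
time_s: 23.58
eef_pos: [0.4859, -0.2007, 0.2105]
ee_rot: [0.714, 0.7, 0.001, 0.003]
ft_force: [0.3, 0.6, -1.2]
gripper_width: 0.0641
```

Run:
```python
from h import *
s=st();p,d,s=shot("wrist","w15");X=cloud(d,load("w15"))
k=(X[...,2]>.021)&(X[...,2]<.035);k[:,:295]=0;k[:,345:]=0;k[240:]=0
P=X[k];print("drift",P.min(0).round(3),P.max(0).round(3))
shot("top","t15",(220,110,220,160),3.6)
```

```text
23.575 [ 0.4859 -0.2007  0.2105] yaw 88.81 f [ 0.25  0.58 -1.19] tq [-0.043 -0.011 -0.047] w 0.06413363451765088
drift [ 0.471 -0.256  0.021] [ 0.496 -0.124  0.031]
```

View pics/w15.png

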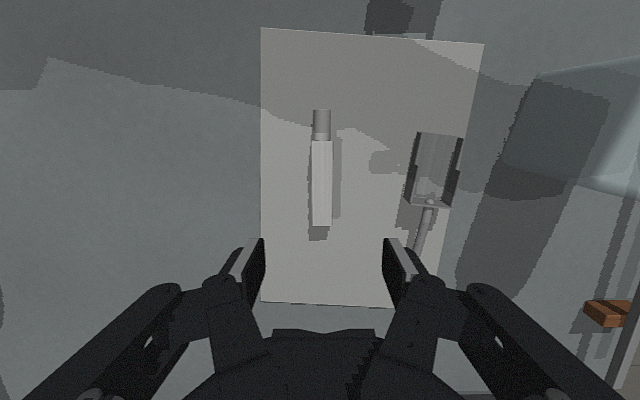

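View pics/t15.png

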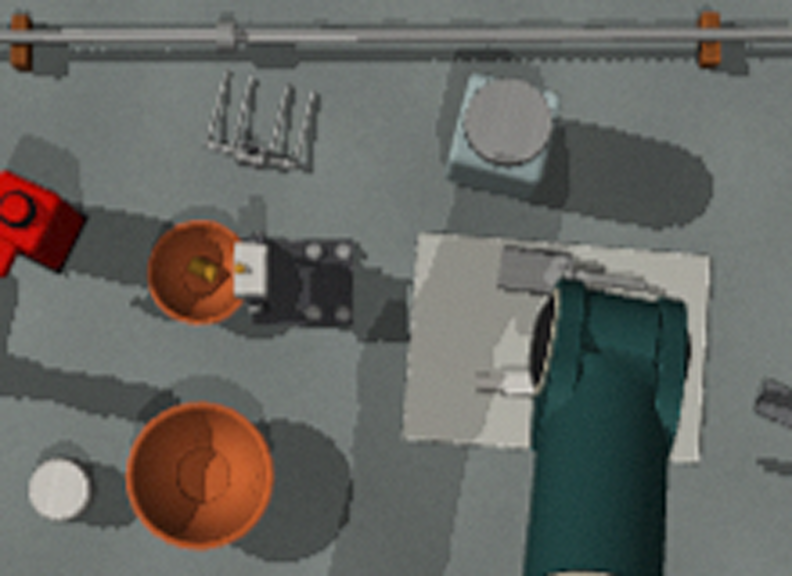

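The drift lies flat on the mat (nose at (321,110) in the wrist view). The sleeve sits near the middle of the bowl (zoomed top view, (203,268)), and the bowl and the other things look unmoved. I'm handing the job in.

```bash
python3 -c "
from plant import *
print(close_job())"
```

```text
the job is handed in; nothing more can be done
None
```

The sleeve is out of the bearing and in the bowl, the drift is back on the mat, and the job is handed in at about 23.6 s. No verdict is reported on hand-in.

- **Pushing the sleeve:** I took the drift from the mat and measured the mouth of the bore from two wrist views. Those put the nose on the bore axis to within about 0.5 mm before I fed it in. The nose met the sleeve about 3.9 mm inside the mouth. The wrist force stayed around 4 to 5.5 N in the readings after each move until the sleeve dropped.
- **Laying the drift down:** I drew the drift straight out, lowered it until the mat took the load (12 N at the wrist), opened the fingers and lifted clear.
- **Last checks:**
  - The drift lies flat on the mat, with its top about 28 mm above the shelf.
  - The sleeve lies near the centre of the upright bowl.
  - The bowl and the bystanders in view show no movement against the first overhead picture. I did not look at the grill brush or the pepper mill at the end; the arm never went near them.
  - The gripper is about 0.2 m up and touches nothing.
- **Disagreements and a refused call:** The first bearing fit from the block's corners put the mouth about 4 mm lower than the depth readings did. I used the depth readings, and two closer views confirmed them. One move call was refused because keys were missing; nothing moved.

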